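# Rake dropped fittings out from under the valve stand

### The job

Some pipe fittings have rolled under the low wire-topped valve stand, too far in for a gripper. Draw the rake out of its holster, turn it round and take it by the handle, rake every fitting out from under the stand and put them all in the grey fittings tray. Finish with the rake back in its holster handle first, the whole handle inside and its head flat on the bench. Leave the tape roll, paste tin and pressure gauge where they are.

Things in the scene. Friction and masses are not known exactly. Their poses are not given: they have to be found in the camera images.
- rake_handle (a point): Grip point on the rake's black rubber handle, round, 28 mm in diameter, 100 mm long; on the long axis, half-way up (14 mm above the bench as it lies), 35 mm from the handle's free end. x points along the rake from handle to head, y across, z up.
- rake_shaft (a point): Point on the rake's bare aluminium flat bar (10 mm wide, 20 mm tall, 225 mm long, between handle and head), half-way up, 160 mm from rake_handle towards the head; 30 mm on the head side of the balance point; axes as rake_handle.
- rake_head (a point): Middle of the rake's steel head plate, 84 mm wide with round ends, 28 mm tall, 5 mm thick, set square across the end of the bar; 292.5 mm from rake_handle; axes as rake_handle. It reaches 42 mm to each side of the bar's middle, so a fitting is dragged beside the bar.
- rake_butt (a point): Middle of the free end face of the rake's handle, 35 mm from rake_handle; axes as rake_handle.
- rake: The rake: a rigid T-shaped tool, 330 mm long, about 0.2 kg, lying flat on the bench on handle and head, the same either way up. Origin on the underside (as it starts), 130 mm from rake_handle and 162.5 mm from rake_head; x points to the head.
- holster_mouth (a point): Middle of the lower edge of the mouth of the holster: a fixed galvanised steel channel, a low straight tunnel with the bench as its floor, inside 46 mm wide, 42 mm high, 130 mm deep to a closed end; walls 4 mm, 3 mm high flanges to 49 mm either side. x across, y straight in, z up. At the start the rake's handle is inside, head outside.
- stand_front (a point): Middle of the front edge of the fixed valve stand, at bench level. Its bay is 220 mm wide (x), 250 mm deep (+y goes straight in), open only in front; sides of 25 mm sheet with wires above, sheet back, all 94 mm high; roof of steel wires 20 mm apart, 85 mm clear under it. Behind the back stand two copper pipes and a gas cock, 195 mm high. z up.
- tray_in (a point): Centre of the inner floor of the grey plastic fittings tray, fixed, inside 182 x 112 mm (its x and y), 35 mm high over all with 4 mm walls and floor; z up.
- nut_center (a point): Centre of a brass hexagon nut lying flat, 30 mm across flats (two flats face its +-y), 18 mm high, 60 g; its origin is 9 mm above its underside, z up as it starts.
- coupler_center (a point): Centre of a brass straight coupler lying down along its x: 42 mm long, ends 20 mm in diameter, a middle hexagon 24 mm across flats and 20 mm long on which it rests; centre 12 mm above its underside. 70 g.
- tee_center (a point): Grip point of a copper tee lying flat: run 44 mm long and 20 mm in diameter along its x, branch 20 mm in diameter on its +y side, 34 mm over all in y. The point lies midway between the back of the run and the end of the branch, 10 mm above the underside. 60 g.
- elbow_center (a point): Grip point of a copper 90 degree elbow lying flat: two legs 18 mm in diameter, one along its x (32 mm from the corner) and one along its y (28 mm from the corner). The point is on the axis of the x leg, 21 mm from the corner, 9 mm above the underside; pinch across y. 50 g.
- tape: Bystander: roll of white sealing tape lying flat, 60 mm in diameter, 19 mm high, origin at the centre of its underside. Not to be moved.
- paste: Bystander: standing tin of jointing paste, 64 mm in diameter, 75 mm high, origin at the centre of its underside. Not to be moved.
- gauge: Bystander: pressure gauge lying on its back, dial 72 mm in diameter, 22 mm high, with a brass stem along its +x to 82 mm from the dial's centre; origin at the centre of the dial's underside. Not to be moved.
- nut: The same nut, its origin on the underside as it starts, in the middle; absent in some starts.
- coupler: The same coupler, its origin on the underside as it starts, in the middle; absent in some starts.
- tee: The same tee, its origin on the underside as it starts, where run and branch axes meet; absent in some starts.
- elbow: The same elbow, its origin on the underside as it starts, under its corner; absent in some starts.
Not all that is in view belongs to the job. Leave any red or white look-alike of the coupler alone.

How it is judged:
On the way, in this order (a step that is already met when the one before it is completed fails the run):
1. the rake's handle has been drawn right out of the holster (y of rake_butt in the frame of holster_mouth below -0.005 m), for 0.1 s.
2. the rake's head has been reached in under the stand, at least 120 mm past its front edge (y of rake_head in the frame of stand_front between 0.12 and 0.25 m and x of rake_head in the frame of stand_front between -0.11 and 0.11 m and height (world z) of rake_head below 0.08 m), for 0.1 s.
3. every fitting lies clear of the stand, in front of it (y of each of nut_center, coupler_center, tee_center, elbow_center in the frame of stand_front below -0.02 m), for 0.2 s.
4. every fitting is in the tray (x of nut_center in the frame of tray_in between -0.09 and 0.09 m and y of nut_center in the frame of tray_in between -0.056 and 0.056 m and z of each of nut_center, coupler_center, tee_center, elbow_center in the frame of tray_in below 0.036 m and x of coupler_center in the frame of tray_in between -0.09 and 0.09 m and y of coupler_center in the frame of tray_in between -0.056 and 0.056 m and x of tee_center in the frame of tray_in between -0.09 and 0.09 m and y of tee_center in the frame of tray_in between -0.056 and 0.056 m and x of elbow_center in the frame of tray_in between -0.09 and 0.09 m and y of elbow_center in the frame of tray_in between -0.056 and 0.056 m), for 0.2 s.
At the end, for the whole second after the job is handed in: Every fitting present is in the tray, below its rim; the rake is in the holster handle first, the handle's free end at least 90 mm past the mouth, its head outside and flat on the bench (its middle under 25 mm up); all at rest (all of step 4 and y of rake_butt in the frame of holster_mouth above 0.09 m and x of rake_butt in the frame of holster_mouth between -0.024 and 0.024 m and y of rake_head in the frame of holster_mouth below -0.12 m and height (world z) of rake_head below 0.025 m and height (world z) of rake_butt below 0.03 m and linear speed of each of rake, nut, coupler, tee, elbow below 0.02 m/s); the robot touches nothing.
It fails at once if the tape roll is moved more than 30 mm or tipped (distance of tape from where it was at the start of the episode above 0.03 m or angle between tape's own z axis and vertical above 0.5 rad).
It fails at once if the paste tin is moved more than 30 mm or tipped (distance of paste from where it was at the start of the episode above 0.03 m or angle between paste's own z axis and vertical above 0.5 rad).
It fails at once if the pressure gauge is moved more than 30 mm or tipped (distance of gauge from where it was at the start of the episode above 0.03 m or angle between gauge's own z axis and vertical above 0.5 rad).
Of nut, coupler, tee, elbow only 2 to 3 are there at a start; the rules pass over those that are not, and their reading is None.
At some moment in a run one of nut, coupler, tee, elbow may be knocked a few centimetres aside while the robot is not near it.
Once in a run the grip may slacken for a moment while it holds something.
It also fails if it takes over 210 s, if anything falls off the work surface, if the arm or the gripper's body presses on something with over 40 N, if the wrist force passes 120 N, or if a joint passes its speed limit or range.

### The arm

A 6-joint arm with a two-finger parallel gripper is mounted at the origin on the work surface. World frame = base frame: x ahead of the robot, y to its left, z up, the work surface at z = 0. Lengths are in m, angles in rad, forces in N, time in s.
With the tool pointing down it reaches from about 0.325 to 0.925 m from the base axis. Payload 3.1 kg.
Tool frame: the origin (TCP) lies between the finger pads; the fingertips stand 19 mm ahead of it and the grasp point (between the pads) is the TCP; z points along the fingers, y is the line along which they close (so a half turn about z gives the same grasp; the last joint's range is limited). The gripper opens to 85 mm and grips with 20 to 120 N. Pads are 22 mm wide; open, the fingers measure 114 mm over their backs; the gripper's body (76 mm by 85 mm) begins 54 mm behind the grasp point. The pads swing forward as they close: fully open they stand 13 mm farther back than shut.
Start: joints at [-1.4, 0.217, 1.613, -0, 1.311, -0.112], TCP at [0.174, -0.6, 0.215] pointing down, gripper open.
Joint ranges: [-2.75, 2.75], [-0.78, 2.1], [0.31, 2.55], [-1.13, 4.27], [0.13, 2.63], [-2.58, 2.58]. Speed limits (rad/s): [2.79, 2.79, 3.14, 3.14, 3.14, 3.14].

### API

Orientations are given as a rotation vector (axis times angle).
In Python, from workcell import readout, snapshot, close_job gives the robot as it stands. The module is installed in compiled form; this text tells all that it offers.
- The arm moves only by the tool send_rows, never from a script. Its argument "series" is a list of rows, each a list of 5 numbers: the shift along the tool's x, y, z in mm, then the turn about the tool's z in degrees, then the closure, from -1 (fully open) to 1 (shut). A call has 1 to 8 rows; each row shifts and turns the commanded pose from where the row before left it, along the tool's axes as they then stand; what a row does not reach is not made up. A row lasts 1/10 s, in which the tool goes at most 50 mm and 8.59 degrees, less where a joint would pass 70% of its speed; a pose out of reach is approached as far as the arm can. A call is refused whole if a number of a shift passes 50 or a number of a turn 8.59, either way. A call with a gripper value outside its range is refused whole. The fingers move at their own pace and stop on an object; the grip force is fixed at half the most. Time passes only in rows, so rows that do not move let the fingers close. It gives the time, the measured TCP pose, the force, the opening and the grip force at its end, in the units of the state.
- readout.read_state(): the state, without advancing time (a new reading comes with each control period).
- snapshot(name): name is "scene" or "top"; returns a dict with "pixels" (420x560x3 uint8, blue, green, red), "range_z" (420x560 float32, m along the optical axis (not along the pixel's ray), 0 where there is no reading), "fx", "fy", "cx", "cy" (pixels), "R" (3x3) and "t" (3): a world point X has camera coordinates R X + t. Camera axes: x right, y down, z forward; pixel columns grow to the right and rows downward; lengths in m; the calibration is good to about 2 mm. A picture is of the moment at which its call begins.
- close_job(): hands the job in; it is judged then, once.
The state is a dict: "clock": time; "joint_positions": joint angles; "dq": joint speeds; "joint_efforts": joint torques, N m; "tool_pos": TCP position; "orientation": TCP orientation; "force": force on the tool from outside, world axes, zero at the start; "ft_torque": the same for the moment, N m; "width": finger opening in m; "finger_force": force on a finger pad.
Only numpy, scipy, OpenCV 4.12 (cv2) and the standard library are available. Lean on these libraries where they do the work, as an engineer would, in place of code of your own. Each camera call takes 0.05 s, during which the arm holds its last target. There are 200 camera calls.

## Working session

There is one attempt and no reset: what is moved stays moved. The work goes in short steps, Python scripts to look and compute and a tool call to move; the robot and the scene stay as the last step left them, time stands still between calls to the robot, and variables do not carry over. Pictures are saved under pics/ and viewed, at most 14 in all, crops included, and the job is handed in when it is done.

Besides the shell and the picture viewer there is one more tool, called after ">>>" by a JSON object that holds its "op" and its "data", one argument or row to a line. send_rows: Moves the arm, as the interface text tells. Its arguments: {"type":"object","properties":{"series":{"type":"array","items":{"type":"array","items":{"type":"number"}}}},"required":["series"]}

```bash
mkdir -p pics
cat > h.py <<'E'
import numpy as np, cv2
from workcell import readout, snapshot, close_job
def snap(n,f):
    s=snapshot(n); cv2.imwrite('pics/'+f+'.png',s['pixels']); np.savez('pics/'+f+'.npz',**s); return s
def load(f): return dict(np.load('pics/'+f+'.npz'))
def pt(s,u,v,z=None):
    """world point at pixel; by depth, or on plane of height z"""
    R,t=s['R'],s['t']; d=np.array([(u-s['cx'])/s['fx'],(v-s['cy'])/s['fy'],1.])
    o=-R.T@t; w=R.T@d
    k=s['range_z'][int(round(v)),int(round(u))] if z is None else (z-o[2])/w[2]
    return o+k*w
def proj(s,X):
    c=s['R']@np.asarray(X,float)+s['t']; return s['fx']*c[0]/c[2]+s['cx'],s['fy']*c[1]/c[2]+s['cy']
E
python3 - <<'E'
from h import *
for n in('scene','top'):
    s=snap(n,n+'0'); print(n,s['R'].round(3).tolist(),s['t'].round(3),s['fx'],(-s['R'].T@s['t']).round(3))
print(readout.read_state())
E
```

```text
scene [[-0.806, 0.591, -0.009], [0.407, 0.544, -0.734], [-0.43, -0.596, -0.679]] [ 0.406 -0.192  1.278] 406.30702130741736 [0.955 0.626 0.73 ]
top [[-0.021, -1.0, -0.018], [-0.985, 0.024, -0.173], [0.173, 0.014, -0.985]] [0.055 0.518 1.258] 427.0265260072431 [0.294 0.025 1.33 ]
{'clock': 0.1, 'joint_positions': array([-1.40020474e+00,  2.17658323e-01,  1.61482097e+00, -7.31228132e-06,
        1.31129051e+00, -1.12199104e-01]), 'dq': array([ 0.00110238, -0.00172296, -0.00256172,  0.00039025,  0.00072106,
       -0.00111906]), 'joint_efforts': array([-4.54893197e-04, -3.98076475e+01, -3.04968667e+01, -1.44104247e-04,
        4.26013154e-03,  1.88344342e-05]), 'tool_pos': array([ 0.17428329, -0.59939047,  0.21388684]), 'orientation': array([-3.10808586e+00, -4.42424182e-01,  1.10849361e-04]), 'force': array([ 0.75758791, -0.06426583, -0.09989384]), 'ft_torque': array([ 0.03382312, -0.02133723, -0.02002269]), 'finger_force': 0.0, 'width': 0.08523670103259727}
```

View pics/scene0.png

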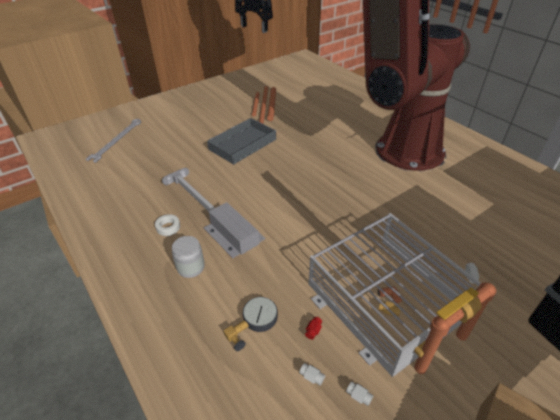

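View pics/top0.png

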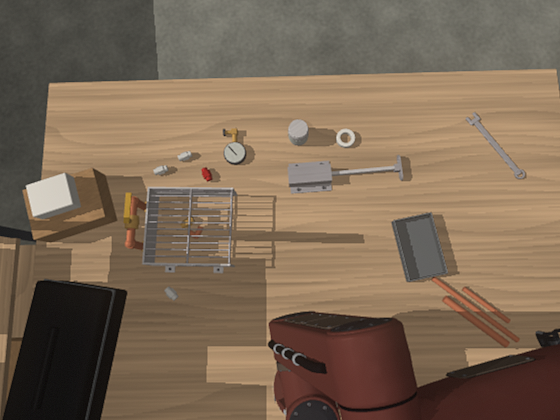

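Run:
```python
from h import *
s=load('top0'); 
a=cv2.resize(s['pixels'][90:300,110:260],None,fx=2.8,fy=2.8,interpolation=cv2.INTER_CUBIC)
b=cv2.resize(s['pixels'][90:300,270:460],None,fx=2,fy=2,interpolation=cv2.INTER_CUBIC)
b=cv2.copyMakeBorder(b,0,a.shape[0]-b.shape[0],0,0,cv2.BORDER_CONSTANT)
cv2.imwrite('pics/top0c.png',np.hstack([a,b])[:600,:800])
s=load('scene0'); a=cv2.resize(s['pixels'][200:410,290:500],None,fx=2.8,fy=2.8,interpolation=cv2.INTER_CUBIC)
cv2.imwrite('pics/sc0c.png',a)
```

```text
(no output)
```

View pics/top0c.png

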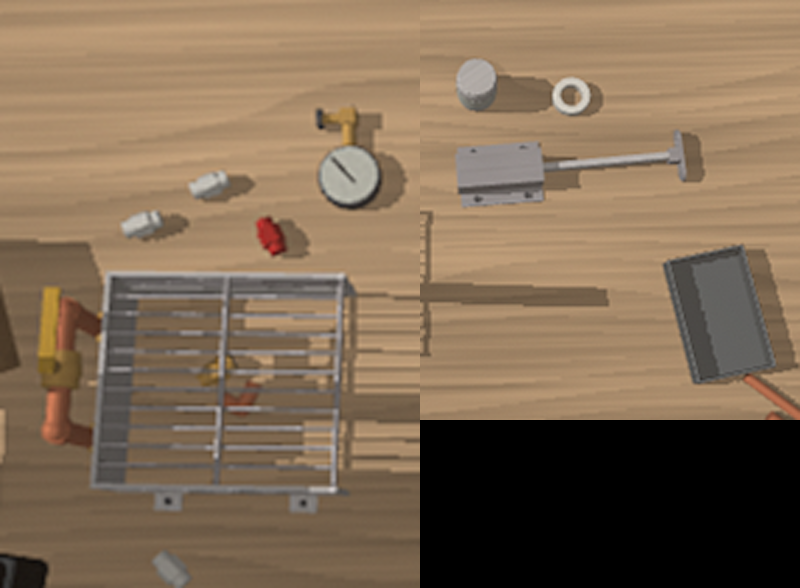

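View pics/sc0c.png

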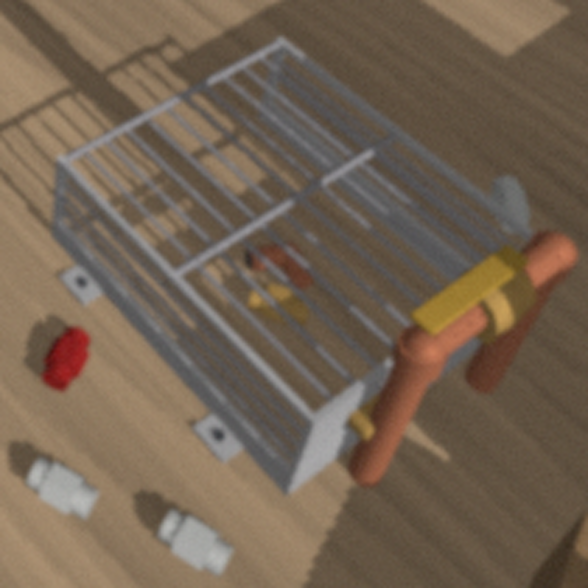

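Run:
```python
from h import *
s=load('top0')
L=lambda U,V,z:pt(s,110+U/2.8,90+V/2.8,z).round(4)
Rr=lambda U,V,z:pt(s,270+(U-420)/2,90+V/2,z).round(4)
print('stand roof corners front far/near, back far/near',L(346,277,.094),L(339,490,.094),L(107,277,.094),L(95,486,.094))
print('brass',L(218,368,.01),L(204,378,.01),L(233,362,.01),'copper',L(225,404,.01),L(246,401,.01),L(250,382,.01))
print('head ends',Rr(679,133,.028),Rr(683,180,.028),'bar',Rr(548,165,.024),Rr(610,160.5,.024),Rr(670,156,.024))
print('holster top mouth',Rr(541,142,.046),Rr(541,186,.046),'closed',Rr(459,149,.046),Rr(459,192,.046))
print('tray',[Rr(*p,.035).tolist() for p in((664,264),(743,247),(775,364),(697,383))])
print('tape',Rr(572,97,.019),'paste',Rr(477,72,.075),'gauge',L(349,175,.022),'red',L(270,236,.02))
# depth cross-check, top-view heights of low objects near tool
P=lambda u,v:pt(s,u,v).round(3)
for n,u,v in(('head',401,168),('holst',310,172),('bar',365,170),('tray floor',425,245),('paste',298,126)): print(n,P(u,v))
# cluster points inside stand 4mm<z<40mm
R,t=s['R'],s['t'];v,u=np.mgrid[180:270,140:240];k=s['range_z'][180:270,140:240]
d=np.stack([(u-s['cx'])/s['fx'],(v-s['cy'])/s['fy'],np.ones(u.shape)],-1)*k[...,None]
W=(d-t)@R
m=(W[...,2]>.008)&(W[...,2]<.04)&(k>0)
q=np.argwhere(m); print(len(q)); 
for a,b in q[::3]: print(b+140,a+180,W[a,b].round(3),s['pixels'][a+180,b+140])
```

```text
stand roof corners front far/near, back far/near [0.5784 0.2088 0.094 ] [0.3541 0.2156 0.094 ] [0.5847 0.4639 0.094 ] [0.3637 0.4683 0.094 ]
brass [0.4969 0.3649 0.01  ] [0.4859 0.3803 0.01  ] [0.5033 0.3481 0.01  ] copper [0.4561 0.3562 0.01  ] [0.459  0.3327 0.01  ] [0.4802 0.3286 0.01  ]
head ends [ 0.6852 -0.3049  0.028 ] [ 0.6091 -0.3062  0.028 ] bar [ 0.6396 -0.0974  0.024 ] [ 0.6444 -0.195   0.024 ] [ 0.6493 -0.2894  0.024 ]
holster top mouth [ 0.6709 -0.0859  0.046 ] [ 0.6007 -0.0833  0.046 ] closed [0.663  0.0418 0.046 ] [0.5944 0.0432 0.046 ]
tray [[0.4766, -0.2669, 0.035], [0.5, -0.3887, 0.035], [0.3222, -0.4224, 0.035], [0.2968, -0.3048, 0.035]]
tape [ 0.7522 -0.1406  0.019 ] paste [0.7769 0.0111 0.075 ] gauge [0.714  0.2164 0.022 ] red [0.6452 0.3062 0.02  ]
head [ 0.647 -0.307  0.029]
holst [ 0.638 -0.021  0.044]
bar [ 0.644 -0.194  0.028]
tray floor [ 0.407 -0.37   0.008]
paste [0.777 0.013 0.076]
622
207 180 [0.627 0.304 0.019] [ 22  23 125]
175 181 [0.628 0.409 0.009] [110 143 174]
224 186 [0.608 0.252 0.009] [104 141 174]
156 191 [0.591 0.459 0.037] [91 94 98]
174 1
[... 7592 characters left out ...]
11 115]
177 265 [0.361 0.39  0.03 ] [100 103 108]
180 265 [0.361 0.383 0.024] [89 93 97]
183 265 [0.361 0.374 0.022] [ 98  99 101]
186 265 [0.36  0.364 0.026] [103 104 107]
189 265 [0.36  0.355 0.024] [108 109 111]
192 265 [0.36  0.346 0.025] [114 114 117]
195 265 [0.36  0.336 0.026] [97 98 99]
198 265 [0.36  0.327 0.025] [93 95 96]
201 265 [0.359 0.318 0.027] [100 101 104]
204 265 [0.359 0.306 0.04 ] [111 112 115]
209 265 [0.358 0.291 0.04 ] [103 104 106]
234 265 [0.358 0.219 0.013] [73 86 97]
232 266 [0.355 0.226 0.008] [77 83 89]
166 267 [0.356 0.43  0.01 ] [121 123 126]
171 268 [0.353 0.414 0.011] [ 97 100 104]
218 268 [0.35  0.269 0.011] [87 89 94]
170 269 [0.35  0.417 0.009] [48 49 51]
```

```bash
cat >> h.py <<'E'
from scipy.spatial.transform import Rotation as Ro
def tcp():
    s=readout.read_state(); R=Ro.from_rotvec(s['orientation']).as_matrix()
    return np.array(s['tool_pos']),np.degrees(np.arctan2(R[1,1],R[0,1])),s   # yaw of tool y
def plan(x,y,z,yaw,step=45,start=None,vmax=8.5):
    """rows (tool mm, deg about tool z); tool y at yaw, tool x at yaw+90, z down"""
    p,a,_=tcp() if start is None else (*start,0)
    d=np.array([x,y,z])-p; da=yaw-a
    n=int(max(np.ceil(np.linalg.norm(d)*1000/step),np.ceil(abs(da)/vmax),1)); rows=[]
    for i in range(n):
        c,s_=np.cos(np.radians(a+da*i/n)),np.sin(np.radians(a+da*i/n)); q=d/n*1000
        rows.append([round(-s_*q[0]+c*q[1]),round(c*q[0]+s_*q[1]),round(-q[2]),round(-da/n,1)])
    print('from',p.round(4),round(a,1),'rows',rows)
E
python3 - <<'E'
from h import *
plan(.641,-.18,.12,2.9)
E
```

```text
from [ 0.1743 -0.5994  0.2139] -73.8 rows [[38, -18, 6, np.float64(-5.1)], [39, -15, 6, np.float64(-5.1)], [40, -11, 6, np.float64(-5.1)], [41, -8, 6, np.float64(-5.1)], [42, -4, 6, np.float64(-5.1)], [42, 0, 6, np.float64(-5.1)], [42, 4, 6, np.float64(-5.1)], [41, 7, 6, np.float64(-5.1)], [40, 11, 6, np.float64(-5.1)], [39, 14, 6, np.float64(-5.1)], [38, 18, 6, np.float64(-5.1)], [36, 21, 6, np.float64(-5.1)], [34, 24, 6, np.float64(-5.1)], [32, 27, 6, np.float64(-5.1)], [29, 30, 6, np.float64(-5.1)]]
```

>>> {"op": "send_rows", "data": {
  "series": [
    [38, -18, 6, -5.1, -1],
    [39, -15, 6, -5.1, -1],
    [40, -11, 6, -5.1, -1],
    [41, -8, 6, -5.1, -1],
    [42, -4, 6, -5.1, -1],
    [42, 0, 6, -5.1, -1],
    [42, 4, 6, -5.1, -1],
    [41, 7, 6, -5.1, -1]
  ]
}}

```text
clock: 0.9
tool_pos: [0.4245, -0.3746, 0.1664]
orientation: [-2.758, -1.504, 0.0]
force: [-0.2, -0.4, 0.8]
width: 0.0853
finger_force: 0.0
```

>>> {"op": "send_rows", "data": {
  "series": [
    [40, 11, 6, -5.1, -1],
    [39, 14, 6, -5.1, -1],
    [38, 18, 6, -5.1, -1],
    [36, 21, 6, -5.1, -1],
    [34, 24, 6, -5.1, -1],
    [32, 27, 6, -5.1, -1],
    [29, 30, 6, -5.1, -1],
    [0, 0, 0, 0, -1]
  ]
}}

```text
clock: 1.7
tool_pos: [0.6427, -0.1765, 0.1233]
orientation: [-2.16, -2.278, -0.002]
force: [0.3, -0.6, -1.0]
width: 0.0856
finger_force: 0.0
```

Run:
```python
from h import *
plan(.643,-.175,.02,2.9)
```

```text
from [ 0.6427 -0.1765  0.1233] 3.0 rows [[0, 0, 34, np.float64(0.0)], [0, 0, 34, np.float64(0.0)], [0, 0, 34, np.float64(0.0)]]
```

>>> {"op": "send_rows", "data": {
  "series": [
    [0, 0, 40, 0, -1],
    [0, 0, 40, 0, -1],
    [0, 0, 21, 0, -1],
    [0, 0, 0, 0, 1],
    [0, 0, 0, 0, 1],
    [0, 0, 0, 0, 1],
    [0, 0, 0, 0, 1],
    [0, 0, 0, 0, 1]
  ]
}}

```text
clock: 2.5
tool_pos: [0.6418, -0.1815, 0.0261]
orientation: [2.166, 2.271, 0.002]
force: [1.1, -0.1, -0.1]
width: 0.0126
finger_force: 0.0
```

>>> {"op": "send_rows", "data": {
  "series": [
    [0, 0, 0, 0, 1],
    [0, 0, 0, 0, 1],
    [0, 0, 0, 0, 1],
    [0, 0, -2, 0, 1]
  ]
}}

```text
clock: 2.9
tool_pos: [0.6401, -0.1807, 0.0257]
orientation: [-2.168, -2.273, 0.001]
force: [0.2, 0.7, 0.7]
width: 0.0001
finger_force: 0.0
```

Run:
```python
from h import *
s=snap('scene','s1'); cv2.imwrite('pics/s1c.png',cv2.resize(s['pixels'][120:290,130:330],None,fx=3.5,fy=3.5,interpolation=cv2.INTER_CUBIC))
print(tcp())
```

```text
(array([ 0.64054767, -0.18089902,  0.02631537]), np.float64(2.7055527505918815), {'clock': 2.95, 'joint_positions': array([-3.80611225e-01,  5.04416961e-01,  1.61961307e+00,  8.44260284e-06,
        1.01754326e+00, -4.27836465e-01]), 'dq': array([-0.00072813, -0.00185275, -0.00640669, -0.00063662, -0.00877226,
       -0.00058412]), 'joint_efforts': array([-1.89628056e-02, -4.54818392e+01, -2.50162429e+01, -1.71302068e-03,
        3.05746507e-02, -9.94002619e-06]), 'tool_pos': array([ 0.64054767, -0.18089902,  0.02631537]), 'orientation': array([2.16836751e+00, 2.27325551e+00, 2.17862737e-05]), 'force': array([-0.34659492, -0.05072437, -0.28093848]), 'ft_torque': array([-0.01415252, -0.03435384, -0.03447624]), 'finger_force': 0.0, 'width': -0.00028770958881142944})
```

View pics/s1c.png

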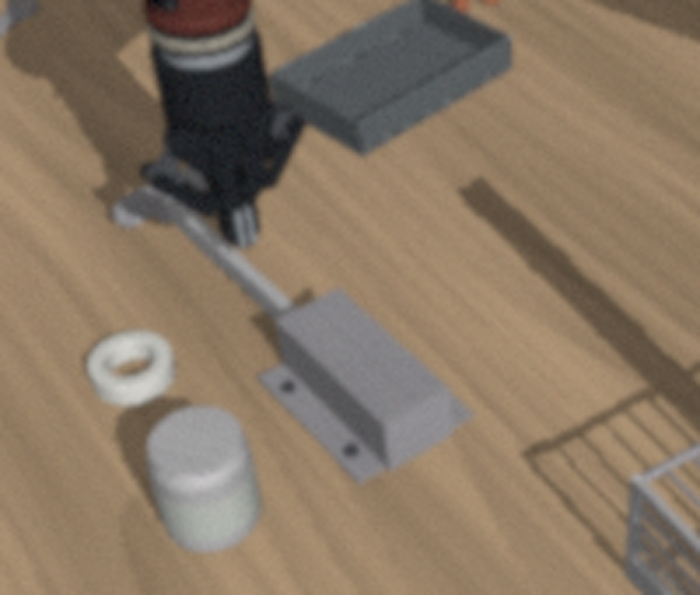

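>>> {"op": "send_rows", "data": {
  "series": [
    [0, 0, -50, 0, 1],
    [0, 0, -50, 0, 1],
    [0, 0, 0, 0, -1],
    [0, 0, 0, 0, -1],
    [0, 0, 0, 0, -1]
  ]
}}

```text
clock: 3.45
tool_pos: [0.6396, -0.1805, 0.125]
orientation: [-2.167, -2.272, 0.001]
force: [-0.3, 0.4, -0.2]
width: 0.0433
finger_force: 0.0
```

Run:
```python
from h import *
s=snap('scene','s2'); print(tcp()[:2])
# bar: height-map from scene depth
R,t=s['R'],s['t'];v,u=np.mgrid[0:420,0:560];k=s['range_z']
W=(np.stack([(u-s['cx'])/s['fx'],(v-s['cy'])/s['fy'],np.ones(u.shape)],-1)*k[...,None]-t)@R
for y in np.arange(-.29,-.09,.02):
    m=(abs(W[...,1]-y)<.01)&(W[...,2]>.018)&(W[...,2]<.032)&(W[...,0]>.6)&(W[...,0]<.69)&(k>0)
    print(y.round(2),m.sum(),W[m].mean(0).round(4) if m.any() else '')
cv2.imwrite('pics/s2c.png',cv2.resize(s['pixels'][120:290,130:330],None,fx=3.5,fy=3.5,interpolation=cv2.INTER_CUBIC))
```

```text
(array([ 0.63904766, -0.18030993,  0.1240838 ]), np.float64(2.704927179081229))
-0.29 52 [ 0.6606 -0.2931  0.0239]
-0.27 19 [ 0.6514 -0.2704  0.023 ]
-0.25 20 [ 0.6515 -0.2494  0.0231]
-0.23 21 [ 0.6492 -0.2298  0.0234]
-0.21 23 [ 0.6486 -0.2092  0.0232]
-0.19 23 [ 0.647  -0.188   0.0234]
-0.17 19 [ 0.6453 -0.1691  0.0237]
-0.15 28 [ 0.6442 -0.1503  0.0231]
-0.13 25 [ 0.6434 -0.1299  0.0228]
-0.11 15 [ 0.6409 -0.1135  0.0234]
```

View pics/s2c.png

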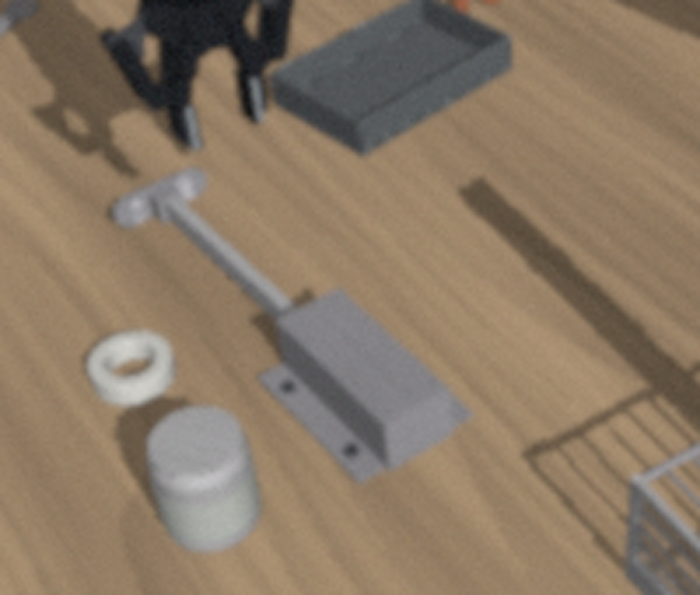

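>>> {"op": "send_rows", "data": {
  "series": [
    [0, 5, 40, 0, -1],
    [0, 0, 40, 0, -1],
    [0, 0, 20, 0, -1],
    [0, 0, 2, 0, -1],
    [0, 0, 0, 0, -1],
    [0, 0, 0, 0, -1],
    [0, 0, 0, 0, -1]
  ]
}}

```text
clock: 4.2
tool_pos: [0.6471, -0.1813, 0.0263]
orientation: [2.166, 2.271, 0.002]
force: [-0.9, -0.9, -0.2]
width: 0.0854
finger_force: 0.0
```

>>> {"op": "send_rows", "data": {
  "series": [
    [0, 0, 0, 0, 1],
    [0, 0, 0, 0, 1],
    [0, 0, 0, 0, 1],
    [0, 0, 0, 0, 1],
    [0, 0, 0, 0, 1],
    [0, 0, 0, 0, 1]
  ]
}}

```text
clock: 4.8
tool_pos: [0.6454, -0.1806, 0.024]
orientation: [-2.168, -2.273, 0.0]
force: [-0.9, -0.5, -0.9]
width: 0.0006
finger_force: 0.0
```

Run:
```python
from h import *
s=snap('scene','s3')
for z in(0,.007,.024,.03): print(z,(np.array(proj(s,[.6454,-.1806,z]))-[130,120])*3.5)
c=s['pixels'][120:240,150:280]; cv2.imwrite('pics/s3c.png',cv2.resize(c,None,fx=5,fy=5,interpolation=cv2.INTER_CUBIC))
for v in range(165,215,3): print(v,[tuple(pt(s,u,v).round(3)) for u in(190,196,202)])
```

```text
0 [240.54076209 282.36420323]
0.007 [239.24031304 275.58791631]
0.024 [236.03498201 258.88580661]
0.03 [234.88746057 252.90638394]
165 [(np.float64(0.658), np.float64(-0.159), np.float64(0.139)), (np.float64(0.639), np.float64(-0.169), np.float64(0.124)), (np.float64(0.614), np.float64(-0.19), np.float64(0.101))]
168 [(np.float64(0.659), np.float64(-0.162), np.float64(0.128)), (np.float64(0.64), np.float64(-0.171), np.float64(0.114)), (np.float64(0.619), np.float64(-0.181), np.float64(0.098))]
171 [(np.float64(0.66), np.float64(-0.162), np.float64(0.119)), (np.float64(0.641), np.float64(-0.17), np.float64(0.105)), (np.float64(0.624), np.float64(-0.175), np.float64(0.095))]
174 [(np.float64(0.66), np.float64(-0.166), np.float64(0.107)), (np.float64(0.64), np.float64(-0.179), np.float64(0.09)), (np.float64(0.625), np.float64(-0.174), np.float64(0.086))]
177 [(np.float64(0.659), np.float64(-0.173), np.float64(0.093)), (np.float64(0.643), np.float64(-0.175), np.float64(0.084)), (np.float64(0.588), np.float64(-0.268), np.float64(0.0))]
180 [(np.float64(0.661), np.float64(-0.172), np.float
[... 1456 characters left out ...]
.183), np.float64(-0.0)), (np.float64(0.657), np.float64(-0.174), np.float64(-0.001)), (np.float64(0.648), np.float64(-0.155), np.float64(0.008))]
207 [(np.float64(0.676), np.float64(-0.172), np.float64(0.0)), (np.float64(0.663), np.float64(-0.162), np.float64(-0.0)), (np.float64(0.649), np.float64(-0.156), np.float64(-0.003))]
210 [(np.float64(0.682), np.float64(-0.161), np.float64(0.0)), (np.float64(0.669), np.float64(-0.152), np.float64(-0.001)), (np.float64(0.656), np.float64(-0.143), np.float64(-0.001))]
213 [(np.float64(0.687), np.float64(-0.151), np.float64(-0.001)), (np.float64(0.674), np.float64(-0.141), np.float64(-0.0)), (np.float64(0.661), np.float64(-0.134), np.float64(-0.002))]
```

View pics/s3c.png

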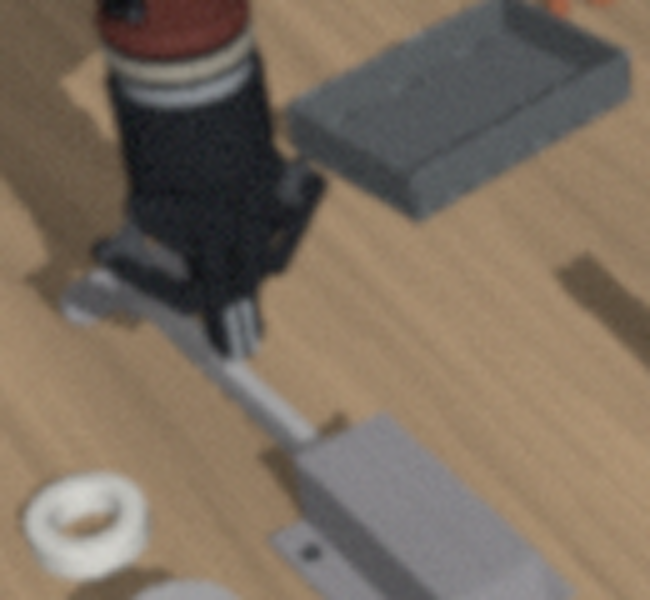

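Run:
```python
from h import *
s=load('s2')
for z in(.10,.11,.12,.13,.14,.15): print(z,np.round(proj(s,[.6394,-.1803,z])))
s=load('s3')
for z in(.02,.03,.04,.05,.06): print(z,np.round(proj(s,[.6454,-.1806,z])))
```

```text
0.1 [195. 171.]
0.11 [195. 167.]
0.12 [194. 164.]
0.13 [193. 161.]
0.14 [193. 158.]
0.15 [192. 154.]
0.02 [198. 195.]
0.03 [197. 192.]
0.04 [197. 189.]
0.05 [196. 186.]
0.06 [195. 184.]
```

>>> {"op": "send_rows", "data": {
  "series": [
    [0, 0, -20, 0, -1],
    [0, 0, 0, 0, -1],
    [0, 0, 0, 0, -1],
    [0, 0, 0, 0, -1],
    [0, 0, 0, 0, -1],
    [0, 0, 20, 0, -1],
    [0, 0, 15, 0, -1],
    [0, 0, 5, 0, -1]
  ]
}}

```text
clock: 5.65
tool_pos: [0.643, -0.1797, 0.0008]
orientation: [-2.165, -2.269, 0.003]
force: [0.1, 0.4, -0.2]
width: 0.0858
finger_force: 0.0
```

>>> {"op": "send_rows", "data": {
  "series": [
    [0, 0, 0, 0, -1],
    [0, 0, 0, 0, -1],
    [0, 0, 0, 0, 1],
    [0, 0, 0, 0, 1],
    [0, 0, 0, 0, 1],
    [0, 0, 0, 0, 1],
    [0, 0, 0, 0, 1],
    [0, 0, 0, 0, 1]
  ]
}}

```text
clock: 6.45
tool_pos: [0.6457, -0.1807, 0.0045]
orientation: [2.168, 2.273, 0.0]
force: [-0.3, 0.3, 1.9]
width: 0.0072
finger_force: 58.7
```

>>> {"op": "send_rows", "data": {
  "series": [
    [0, 0, 0, 0, -1],
    [0, 0, 0, 0, -1],
    [0, 0, 0, 0, -1],
    [0, 0, 5, 0, -1],
    [0, 0, 5, 0, -1],
    [0, 0, 0, 0, -1],
    [0, 0, 0, 0, -1]
  ]
}}

```text
clock: 7.15
tool_pos: [0.645, -0.1805, -0.0066]
orientation: [-2.168, -2.272, 0.001]
force: [-0.2, 0.5, 0.1]
width: 0.0854
finger_force: 0.0
```

>>> {"op": "send_rows", "data": {
  "series": [
    [0, 0, 0, 0, 1],
    [0, 0, 0, 0, 1],
    [0, 0, 0, 0, 1],
    [0, 0, 0, 0, 1],
    [0, 0, 0, 0, 1],
    [0, 0, 0, 0, 1]
  ]
}}

```text
clock: 7.75
tool_pos: [0.6458, -0.1808, -0.0056]
orientation: [2.168, 2.273, 0.0]
force: [0.3, 0.5, 2.7]
width: 0.0081
finger_force: 62.5
```

Run:
```python
from h import *
s=snap('scene','s4'); print(tcp())
c=s['pixels'][130:230,150:270]; cv2.imwrite('pics/s4c.png',cv2.resize(c,None,fx=5,fy=5,interpolation=cv2.INTER_CUBIC))
for v in range(176,208,2): print(v,[tuple(map(float,pt(s,u,v).round(3))) for u in(192,195,198,201)])
```

```text
(array([ 0.64580682, -0.18076167, -0.00557213]), np.float64(2.6969762706093987), {'clock': 7.8, 'joint_positions': array([-3.77512658e-01,  5.57737348e-01,  1.61145818e+00,  6.51483142e-05,
        9.71758289e-01, -4.24620426e-01]), 'dq': array([ 0.00019296, -0.00116441,  0.00010236,  0.00048926, -0.00261395,
        0.00011038]), 'joint_efforts': array([ 6.79512901e-03, -4.68234158e+01, -2.42888921e+01, -1.91777403e-02,
       -1.01381756e-02, -2.16451177e-02]), 'tool_pos': array([ 0.64580682, -0.18076167, -0.00557213]), 'orientation': array([2.16815338e+00, 2.27269028e+00, 4.54530314e-04]), 'force': array([0.23605863, 0.05107704, 1.72901726]), 'ft_torque': array([ 0.02381021, -0.02437535,  0.0011899 ]), 'finger_force': 62.06431746482849, 'width': 0.00788392572296154})
176 [(0.659, -0.158, 0.105), (0.647, -0.17, 0.092), (0.64, -0.168, 0.09), (0.633, -0.164, 0.089)]
178 [(0.659, -0.161, 0.098), (0.648, -0.171, 0.086), (0.637, -0.176, 0.078), (0.635, -0.162, 0.085)]
180 [(0.66, -0.162, 0.091), (0.652, -0.161, 0.087), (0.633, -0.191, 0.059), (0.636, -0.162, 0.079)]
182 [(0.661, -0.161,
[... 574 characters left out ...]

194 [(0.662, -0.176, 0.036), (0.656, -0.17, 0.036), (0.644, -0.181, 0.023), (0.64, -0.168, 0.03)]
196 [(0.662, -0.179, 0.026), (0.657, -0.171, 0.029), (0.649, -0.169, 0.027), (0.641, -0.168, 0.023)]
198 [(0.655, -0.201, 0.0), (0.656, -0.176, 0.018), (0.651, -0.168, 0.021), (0.645, -0.161, 0.023)]
200 [(0.659, -0.194, -0.0), (0.652, -0.191, -0.002), (0.652, -0.167, 0.015), (0.65, -0.151, 0.025)]
202 [(0.663, -0.187, -0.0), (0.655, -0.184, -0.002), (0.648, -0.181, -0.004), (0.649, -0.156, 0.015)]
204 [(0.666, -0.18, -0.0), (0.659, -0.178, -0.003), (0.653, -0.171, -0.002), (0.65, -0.156, 0.008)]
206 [(0.67, -0.172, -0.0), (0.663, -0.169, -0.002), (0.658, -0.16, 0.002), (0.651, -0.158, -0.001)]
```

View pics/s4c.png

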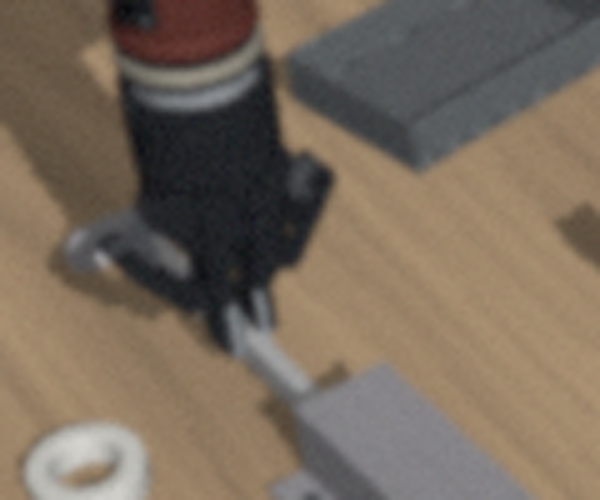

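>>> {"op": "send_rows", "data": {
  "series": [
    [-20, 0, 0, 0, 1],
    [-30, 0, 0, 0, 1],
    [-35, 0, 0, 0, 1],
    [-35, 0, 0, 0, 1],
    [-30, 0, 0, 0, 1],
    [-10, 0, 0, 0, 1],
    [0, 0, 0, 0, 1],
    [0, 0, 0, 0, 1]
  ]
}}

```text
clock: 8.6
tool_pos: [0.6532, -0.3407, -0.0056]
orientation: [2.168, 2.273, -0.001]
force: [-0.6, -1.8, 1.8]
width: 0.0085
finger_force: 62.2
```

>>> {"op": "send_rows", "data": {
  "series": [
    [0, 0, -15, 0, 1],
    [0, 0, -30, 0, 1],
    [0, 0, -30, 0, 1],
    [0, 0, -30, 0, 1],
    [0, 0, -15, 0, 1],
    [0, 0, 0, 0, 1],
    [0, 0, 0, 0, 1]
  ]
}}

```text
clock: 9.3
tool_pos: [0.6525, -0.3392, 0.1131]
orientation: [-2.166, -2.273, 0.0]
force: [0.5, -0.1, -1.7]
width: 0.008
finger_force: 61.7
```

Run:
```python
from h import *
s=snap('scene','s5'); print(tcp()[:2])
cv2.imwrite('pics/s5c.png',cv2.resize(s['pixels'][60:300,80:360],None,fx=2.5,fy=2.5,interpolation=cv2.INTER_CUBIC))
plan(.42,.03,.12,-150)
```

```text
(array([ 0.65174899, -0.33904764,  0.11178654]), np.float64(2.737868164471053))
from [ 0.6517 -0.339   0.1118] 2.7 rows [[21, -12, 0, np.float64(8.5)], [19, -15, 0, np.float64(8.5)], [17, -18, 0, np.float64(8.5)], [14, -20, 0, np.float64(8.5)], [11, -22, 0, np.float64(8.5)], [8, -23, 0, np.float64(8.5)], [4, -24, 0, np.float64(8.5)], [1, -24, 0, np.float64(8.5)], [-3, -24, 0, np.float64(8.5)], [-7, -23, 0, np.float64(8.5)], [-10, -22, 0, np.float64(8.5)], [-13, -20, 0, np.float64(8.5)], [-16, -18, 0, np.float64(8.5)], [-18, -16, 0, np.float64(8.5)], [-21, -13, 0, np.float64(8.5)], [-22, -10, 0, np.float64(8.5)], [-23, -6, 0, np.float64(8.5)], [-24, -3, 0, np.float64(8.5)]]
```

View pics/s5c.png

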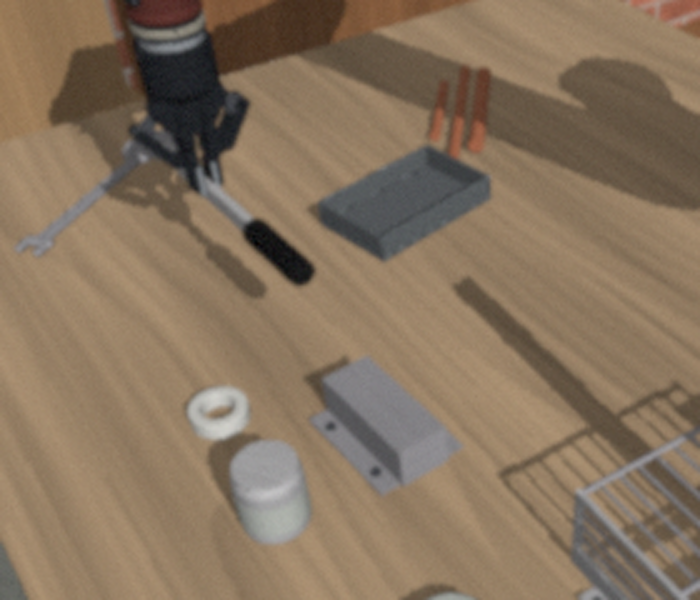

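>>> {"op": "send_rows", "data": {
  "series": [
    [21, -12, 0, 5, 1],
    [19, -15, 0, 8.5, 1],
    [17, -18, 0, 8.5, 1],
    [14, -20, 0, 8.5, 1],
    [11, -22, 0, 8.5, 1],
    [8, -23, 0, 8.5, 1],
    [4, -24, 0, 8.5, 1],
    [1, -24, 0, 8.5, 1]
  ]
}}

```text
clock: 10.15
tool_pos: [0.5385, -0.1792, 0.1112]
orientation: [-3.046, -0.755, 0.007]
force: [0.9, 0.4, -1.7]
width: 0.0083
finger_force: 61.7
```

>>> {"op": "send_rows", "data": {
  "series": [
    [-3, -24, 0, 8.5, 1],
    [-7, -23, 0, 8.5, 1],
    [-10, -22, 0, 8.5, 1],
    [-13, -20, 0, 8.5, 1],
    [-16, -18, 0, 8.5, 1],
    [-18, -16, 0, 8.5, 1],
    [0, 0, 0, 4, 1],
    [0, 0, 0, 0, 1]
  ]
}}

```text
clock: 10.95
tool_pos: [0.455, -0.0623, 0.1119]
orientation: [-3.056, 0.726, 0.007]
force: [0.7, -0.1, -1.9]
width: 0.0081
finger_force: 61.7
```

Run:
```python
from h import *
print(tcp()[2]['joint_positions'].round(2))
plan(.42,.03,.112,-150)
```

```text
[-0.29 -0.02  2.08  0.    1.09  1.75]
from [ 0.455  -0.0623  0.1119] -116.7 rows [[-18, -17, 0, np.float64(8.3)], [-20, -14, 0, np.float64(8.3)], [-22, -11, 0, np.float64(8.3)], [-24, -7, 0, np.float64(8.3)]]
```

>>> {"op": "send_rows", "data": {
  "series": [
    [-18, -17, 0, 8.3, 1],
    [-20, -14, 0, 8.3, 1],
    [-22, -11, 0, 8.3, 1],
    [-24, -7, 0, 8.3, 1],
    [0, 0, 0, 0, 1],
    [0, 0, 30, 0, 1],
    [0, 0, 40, 0, 1],
    [0, 0, 30, 0, 1]
  ]
}}

```text
clock: 11.75
tool_pos: [0.4222, 0.0284, 0.0121]
orientation: [2.722, -1.566, -0.002]
force: [-0.2, -0.9, -2.1]
width: 0.0082
finger_force: 61.7
```

Run:
```python
from h import *
print(tcp()[2]['joint_positions'].round(2))
plan(.42,.03,-.006,-150)
```

```text
[-0.1   0.09  2.21 -0.    0.85  2.52]
from [0.4222 0.0284 0.0121] -149.8 rows [[-2, 1, 18, np.float64(0.2)]]
```

Lower the last bit, watching the force, then look from the top.

>>> {"op": "send_rows", "data": {
  "series": [
    [0, 0, 8, 0, 1],
    [0, 0, 5, 0, 1],
    [0, 0, 3, 0, 1],
    [0, 0, 2, 0, 1],
    [0, 0, 0, 0, 1],
    [0, 0, 0, 0, 1]
  ]
}}

```text
clock: 12.35
tool_pos: [0.4238, 0.029, -0.0029]
orientation: [-2.72, 1.57, -0.003]
force: [-0.3, 0.3, -1.5]
width: 0.0083
finger_force: 61.7
```

>>> {"op": "send_rows", "data": {
  "series": [
    [0, 0, 0, 0, -0.3],
    [0, 0, 0, 0, -0.3],
    [0, 0, 0, 0, -0.3],
    [0, 0, 0, 0, -0.3],
    [0, 0, -40, 0, -0.3],
    [0, 0, -40, 0, -0.3],
    [0, 0, -40, 0, -0.3],
    [0, 0, 0, 0, -0.3]
  ]
}}

```text
clock: 13.15
tool_pos: [0.4282, 0.0286, 0.1224]
orientation: [-2.716, 1.568, -0.019]
force: [0.7, 0.6, 0.6]
width: 0.0555
finger_force: 0.0
```

Run:
```python
from h import *
s=snap('scene','s6'); snap('top','t6'); print(tcp()[:2])
cv2.imwrite('pics/s6c.png',cv2.resize(s['pixels'][140:420,200:520],None,fx=2.1,fy=2.1,interpolation=cv2.INTER_CUBIC))
```

```text
(array([0.42384664, 0.02895085, 0.11732968]), np.float64(-149.99186161372094))
```

View pics/s6c.png

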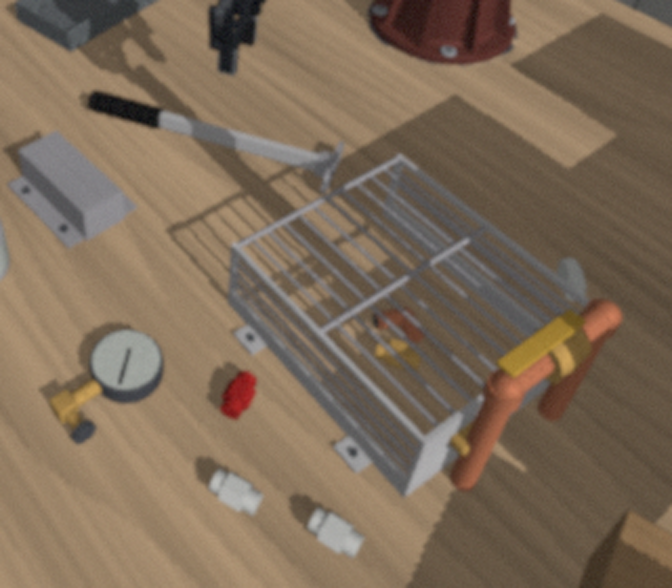

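```bash
cat >> h.py <<'E'
def cloud(s):
    v,u=np.mgrid[0:420,0:560];k=s['range_z']
    W=(np.stack([(u-s['cx'])/s['fx'],(v-s['cy'])/s['fy'],np.ones(u.shape)],-1)*k[...,None]-s['t'])@s['R']
    W[k<=0]=9; return W
E
python3 - <<'E'
from h import *
for f in('s6','t6'):
    s=load(f);W=cloud(s)
    m=(W[...,2]>.012)&(W[...,2]<.035)&(abs(W[...,0]-.45)<.16)&(W[...,1]>-.2)&(W[...,1]<.19)
    blk=m&(s['pixels'].max(-1)<70); P=W[blk&(W[...,1]<-.03)]
    print(f,m.sum(),len(P))
    for Q in(P,W[m&~blk]):
        if len(Q)<10: continue
        Q=Q[:,:2]; c=np.median(Q,0); Q=Q[np.linalg.norm(Q-c,axis=1)<.16]
        vx,vy,x0,y0=cv2.fitLine(Q.astype(np.float32),cv2.DIST_HUBER,0,.002,.001).ravel(); 
        pr=(Q-[x0,y0])@[vx,vy]; print('line',x0,y0,np.degrees(np.arctan2(vy,vx)),'ext',pr.min(),pr.max(), [x0+vx*pr.min(),y0+vy*pr.min()],[x0+vx*pr.max(),y0+vy*pr.max()])
E
```

```text
s6 918 273
line 0.512245 -0.10371511 -60.0602 ext -0.05997198650758275 0.03816492520654096 [np.float64(0.48231359579554495), np.float64(-0.05174636593966622)] [np.float64(0.5312927222997963), np.float64(-0.13678693296284555)]
line 0.41235688 0.056441184 -60.97403 ext -0.1008487897651096 0.16339529333477948 [np.float64(0.3634244415926318), np.float64(0.14462334985197836)] [np.float64(0.4916372661549953), np.float64(-0.08643163435129811)]
t6 436 244
line 0.49885193 -0.10329576 -59.269516 ext -0.048222670593540976 0.0474523679305059 [np.float64(0.4742101214220283), np.float64(-0.06184449025558038)] [np.float64(0.5231001038823466), np.float64(-0.14408488931639338)]
line 0.3961656 0.08117417 -66.912415 ext -0.07031768707952145 0.1894196944943784 [np.float64(0.36859139074184977), np.float64(0.14585986965961348)] [np.float64(0.47044421952812543), np.float64(-0.0930742351644131)]
```

Run:
```python
from h import *
plan(.505,-.110,.06,29)
```

```text
from [0.4238 0.029  0.1173] -150.0 rows [[7, 0, 3, np.float64(-8.1)], [7, 1, 3, np.float64(-8.1)], [7, 2, 3, np.float64(-8.1)], [7, 3, 3, np.float64(-8.1)], [6, 4, 3, np.float64(-8.1)], [6, 5, 3, np.float64(-8.1)], [5, 5, 3, np.float64(-8.1)], [4, 6, 3, np.float64(-8.1)], [3, 7, 3, np.float64(-8.1)], [2, 7, 3, np.float64(-8.1)], [1, 7, 3, np.float64(-8.1)], [0, 7, 3, np.float64(-8.1)], [-1, 7, 3, np.float64(-8.1)], [-2, 7, 3, np.float64(-8.1)], [-3, 7, 3, np.float64(-8.1)], [-4, 6, 3, np.float64(-8.1)], [-5, 6, 3, np.float64(-8.1)], [-5, 5, 3, np.float64(-8.1)], [-6, 4, 3, np.float64(-8.1)], [-7, 3, 3, np.float64(-8.1)], [-7, 2, 3, np.float64(-8.1)], [-7, 1, 3, np.float64(-8.1)]]
```

>>> {"op": "send_rows", "data": {
  "series": [
    [7, 0, 0, -8.5, -0.3],
    [7, 1, 0, -8.5, -0.3],
    [7, 2, 0, -8.5, -0.3],
    [7, 3, 0, -8.5, -0.3],
    [6, 4, 0, -8.5, -0.3],
    [6, 5, 0, -8.5, -0.3],
    [5, 5, 0, -8.5, -0.3],
    [4, 6, 0, -8.5, -0.3]
  ]
}}

```text
clock: 14.05
tool_pos: [0.4517, -0.0202, 0.1135]
orientation: [-3.132, -0.229, 0.008]
force: [-0.2, -1.0, 1.2]
width: 0.0554
finger_force: 0.0
```

>>> {"op": "send_rows", "data": {
  "series": [
    [3, 7, 0, -8.5, -0.3],
    [2, 7, 0, -8.5, -0.3],
    [1, 7, 0, -8.5, -0.3],
    [0, 7, 0, -8.5, -0.3],
    [-1, 7, 0, -8.5, -0.3],
    [-2, 7, 0, -8.5, -0.3],
    [-3, 7, 0, -8.5, -0.3],
    [-4, 6, 0, -8.5, -0.3]
  ]
}}

```text
clock: 14.85
tool_pos: [0.4839, -0.0685, 0.1135]
orientation: [-2.466, -1.939, 0.005]
force: [0.1, -1.0, 0.5]
width: 0.0554
finger_force: 0.0
```

>>> {"op": "send_rows", "data": {
  "series": [
    [-5, 6, 0, -8.5, -0.3],
    [-5, 5, 0, -8.5, -0.3],
    [-6, 4, 0, -8.5, -0.3],
    [-7, 3, 0, -8.5, -0.3],
    [-7, 2, 0, -8.5, -0.3],
    [0, 0, 0, 0, -0.3],
    [0, 0, 0, 0, -0.3]
  ]
}}

```text
clock: 15.55
tool_pos: [0.5063, -0.098, 0.1142]
orientation: [-1.609, -2.694, 0.001]
force: [-0.2, -0.2, 0.5]
width: 0.0555
finger_force: 0.0
```

Run:
```python
from h import *
plan(.505,-.110,-.015,29.5)
```

```text
from [ 0.5063 -0.098   0.1142] 28.3 rows [[-3, -2, 43, np.float64(-0.4)], [-3, -2, 43, np.float64(-0.4)], [-3, -2, 43, np.float64(-0.4)]]
```

>>> {"op": "send_rows", "data": {
  "series": [
    [-10, -7, 0, -1.2, -0.3],
    [0, 0, 40, 0, -0.3],
    [0, 0, 40, 0, -0.3],
    [0, 0, 35, 0, -0.3],
    [0, 0, 14, 0, -0.3],
    [0, 0, 0, 0, -0.3],
    [0, 0, 0, 0, -0.3]
  ]
}}

```text
clock: 16.25
tool_pos: [0.5071, -0.1107, -0.0121]
orientation: [1.578, 2.715, 0.0]
force: [-0.1, 0.6, -0.2]
width: 0.0558
finger_force: 0.0
```

>>> {"op": "send_rows", "data": {
  "series": [
    [0, 0, 0, 0, 1],
    [0, 0, 0, 0, 1],
    [0, 0, 0, 0, 1],
    [0, 0, 0, 0, 1],
    [0, 0, 0, 0, 1],
    [0, 0, 0, 0, 1]
  ]
}}

```text
clock: 16.85
tool_pos: [0.5084, -0.1114, -0.0105]
orientation: [1.575, 2.714, 0.001]
force: [-0.9, 0.7, 5.8]
width: 0.0258
finger_force: 58.9
```

>>> {"op": "send_rows", "data": {
  "series": [
    [0, 0, -10, 0, 1],
    [0, 0, -20, 0, 1],
    [0, 0, -20, 0, 1],
    [0, 0, 0, 0, 1],
    [0, 0, 0, 0, 1],
    [0, 0, 0, 0, 1]
  ]
}}

```text
clock: 17.45
tool_pos: [0.5054, -0.1103, 0.0362]
orientation: [-1.577, -2.715, 0.001]
force: [-0.1, -0.3, -1.1]
width: 0.0259
finger_force: 59.1
```

Run:
```python
from h import *
s=snap('scene','s7'); print(tcp()[:2]); W=cloud(s)
m=(W[...,2]>.015)&(W[...,2]<.12)&(W[...,0]<.47)&(W[...,0]>.3)&(W[...,1]>-.02)&(W[...,1]<.2)
Q=W[m]
for y in np.arange(0,.19,.02):
    q=Q[abs(Q[:,1]-y)<.01]; print(y.round(2),len(q),q.mean(0).round(3) if len(q) else '',q[:,2].min().round(3) if len(q) else '',q[:,2].max().round(3) if len(q) else '')
```

```text
(array([ 0.50517469, -0.11020299,  0.03587567]), np.float64(29.702532109103366))
0.0 75 [ 0.446 -0.     0.062] 0.047 0.07
0.02 76 [0.433 0.02  0.061] 0.047 0.071
0.04 71 [0.422 0.04  0.061] 0.048 0.072
0.06 78 [0.41  0.06  0.061] 0.047 0.07
0.08 78 [0.399 0.08  0.061] 0.046 0.069
0.1 82 [0.387 0.1   0.06 ] 0.046 0.069
0.12 94 [0.368 0.121 0.061] 0.044 0.072
0.14 99 [0.364 0.137 0.062] 0.043 0.072
0.16 42 [0.386 0.158 0.062] 0.043 0.072
0.18 0
```

>>> {"op": "send_rows", "data": {
  "series": [
    [-2, 0, 3, 6, 1],
    [-2, 0, 0, 8, 1],
    [-2, 0, 0, 8, 1],
    [-2, 0, 0, 7, 1],
    [0, 0, 0, 3.2, 1],
    [0, 0, 0, 0, 1],
    [0, 0, 0, 0, 1]
  ]
}}

```text
clock: 18.2
tool_pos: [0.5081, -0.1178, 0.0331]
orientation: [-2.266, -2.173, 0.002]
force: [-0.4, 1.7, -1.5]
width: 0.0259
finger_force: 59.1
```

```bash
cat >> h.py <<'E'
def rakefit(s,y0,y1,zlo,zhi,x0=.4,x1=.6):
    W=cloud(s);m=(W[...,2]>zlo)&(W[...,2]<zhi)&(W[...,0]<x1)&(W[...,0]>x0)&(W[...,1]>y0)&(W[...,1]<y1);Q=W[m]
    vx,vy,a,b=cv2.fitLine(Q[:,:2].astype(np.float32),cv2.DIST_HUBER,0,.002,.001).ravel(); print('rake dir',np.degrees(np.arctan2(vy,vx)),'x at y=0:',a-b*vx/vy,'z',Q[:,2].min().round(3),Q[:,2].max().round(3),'ymax',Q[:,1].max().round(3)); return Q
E
python3 - <<'E'
from h import *
for n in('scene','top'):
    s=snap(n,n[0]+'8'); rakefit(s,-.03,.13,.04,.075); Q=cloud(s); Q=Q[(Q[...,2]>.04)&(Q[...,2]<.075)&(Q[...,0]>.4)&(Q[...,0]<.6)&(Q[...,1]>.145)&(Q[...,1]<.2)]; print('head',Q.min(0),Q.max(0),np.median(Q,0))
plan(.511,.118,.033,-2.5)
E
```

```text
rake dir 87.87095 x at y=0: 0.51514816 z 0.043 0.069 ymax 0.13
head [0.47821734 0.14548269 0.04020701] [0.55975907 0.17763598 0.0700029 ] [0.51946734 0.17429085 0.06002406]
rake dir 88.20908 x at y=0: 0.5116 z 0.043 0.073 ymax 0.129
head [0.47769941 0.14550084 0.04335996] [0.55553557 0.17363449 0.07092587] [0.51588968 0.16711202 0.06416025]
from [ 0.5085 -0.1179  0.0335] -2.4 rows [[39, -1, 0, np.float64(0.0)], [39, -1, 0, np.float64(0.0)], [39, -1, 0, np.float64(0.0)], [39, -1, 0, np.float64(0.0)], [39, -1, 0, np.float64(0.0)], [39, -1, 0, np.float64(0.0)]]
```

>>> {"op": "send_rows", "data": {
  "series": [
    [30, -2, 0, 0, 1],
    [42, -1, 0, 0, 1],
    [45, -2, 0, 0, 1],
    [45, -1, 0, 0, 1],
    [45, -1, 0, 0, 1],
    [30, -1, 0, 0, 1],
    [0, 0, 0, 0, 1],
    [0, 0, 0, 0, 1]
  ]
}}

```text
clock: 19.1
tool_pos: [0.5109, 0.1194, 0.0339]
orientation: [2.266, 2.175, -0.001]
force: [0.2, -0.6, -1.8]
width: 0.0257
finger_force: 59.1
```

Run:
```python
from h import *
s=snap('top','t9'); snap('scene','s9'); print(tcp()[:2],tcp()[2]['force'])
cv2.imwrite('pics/t9c.png',cv2.resize(s['pixels'][170:290,130:300],None,fx=4.7,fy=4.7,interpolation=cv2.INTER_CUBIC))
W=cloud(s);m=(W[...,2]>.04)&(W[...,2]<.073)&(W[...,0]>.45)&(W[...,0]<.57)&(W[...,1]>.38)&(W[...,1]<.44);print(W[m].min(0),W[m].max(0),m.sum())
```

```text
(array([0.51110339, 0.118177  , 0.03390384]), np.float64(-2.511319611794873)) [ 0.13259985  0.28556185 -2.03170556]
[0.47909734 0.38108565 0.04149836] [0.56151423 0.41127779 0.07208223] 126
```

View pics/t9c.png

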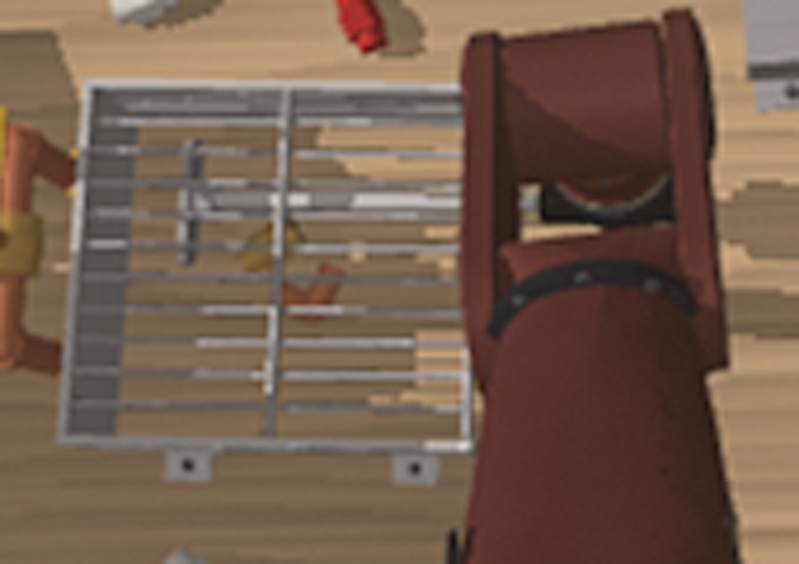

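>>> {"op": "send_rows", "data": {
  "series": [
    [0, 0, 20, 0, 1],
    [0, 0, 15, 0, 1],
    [0, 0, 6, 0, 1],
    [0, 0, 3, 0, 1],
    [0, 0, 0, 0, 1],
    [-15, 0, 0, 0, 1],
    [-20, 0, 0, 0, 1],
    [0, 0, 0, 0, 1]
  ]
}}

```text
clock: 20.0
tool_pos: [0.5101, 0.0818, -0.0096]
orientation: [2.271, 2.17, -0.0]
force: [-0.7, 0.5, -1.6]
width: 0.0258
finger_force: 59.3
```

Run:
```python
from h import *
s=snap('top','t10'); print(tcp()[:2],tcp()[2]['force'])
W=cloud(s);m=(W[...,2]<.033)&(W[...,2]>.015)&(W[...,0]>.4)&(W[...,0]<.57)&(W[...,1]>.35)&(W[...,1]<.44);print(W[m].min(0),W[m].max(0),m.sum())
cv2.imwrite('pics/t10c.png',cv2.resize(s['pixels'][170:290,130:300],None,fx=4,fy=4,interpolation=cv2.INTER_CUBIC))
```

```text
(array([ 0.51013223,  0.08268309, -0.00956815]), np.float64(-2.6214329364370696)) [-0.94035039 -0.54966756 -0.86770886]
[0.45563516 0.35016891 0.01574147] [0.55412909 0.3741539  0.03246306] 88
```

>>> {"op": "send_rows", "data": {
  "series": [
    [-20, 0, 0, 0, 1],
    [-25, 0, 0, 0, 1],
    [-25, 0, 0, 0, 1],
    [-25, 0, 0, 0, 1],
    [-25, 0, 0, 0, 1],
    [-25, 0, 0, 0, 1],
    [-25, 0, 0, 0, 1],
    [-20, 0, 0, 0, 1]
  ]
}}

```text
clock: 20.85
tool_pos: [0.5019, -0.1068, -0.0095]
orientation: [2.27, 2.171, 0.001]
force: [0.5, 1.1, -1.9]
width: 0.0258
finger_force: 59.3
```

>>> {"op": "send_rows", "data": {
  "series": [
    [-25, 0, 0, 0, 1],
    [-25, 0, 0, 0, 1],
    [-25, 0, 0, 0, 1],
    [-15, 0, 0, 0, 1],
    [0, 0, 0, 0, 1],
    [0, 0, 0, 0, 1]
  ]
}}

```text
clock: 21.45
tool_pos: [0.4977, -0.1954, -0.0099]
orientation: [-2.27, -2.171, -0.001]
force: [-0.7, -0.1, -1.9]
width: 0.0258
finger_force: 59.2
```

Run:
```python
from h import *
s=snap('top','t11'); snap('scene','s11'); print(tcp()[:2],tcp()[2]['force'])
cv2.imwrite('pics/t11c.png',cv2.resize(s['pixels'][140:300,130:400],None,fx=2.9,fy=2.9,interpolation=cv2.INTER_CUBIC))
```

```text
(array([ 0.497663  , -0.19469816, -0.00997534]), np.float64(-2.4844888428169596)) [ 2.34250003 -0.01888028 -1.63154458]
```

View pics/t11c.png

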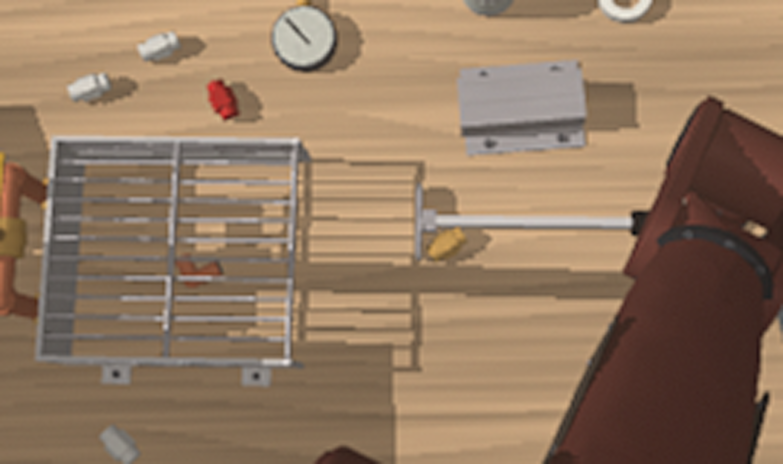

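Run:
```python
from h import *
s=load('t11');W=cloud(s);h=cv2.cvtColor(s['pixels'],cv2.COLOR_BGR2HSV)
def blob(n,x0,x1,y0,y1):
    m=(W[...,2]>.007)&(W[...,2]<.03)&(W[...,0]>x0)&(W[...,0]<x1)&(W[...,1]>y0)&(W[...,1]<y1)&(h[...,1]>95)
    Q=W[m];print(n,len(Q),Q.min(0).round(3),Q.max(0).round(3),np.median(Q,0).round(3)); r=cv2.minAreaRect((Q[:,:2]*1000).astype(np.float32)); print(r)
blob('elbow',.42,.51,.29,.4); blob('coupler',.44,.512,.03,.1)
for U,V in((185,265),(210,285),(222,262),(190,285)): print(pt(s,130+U/2.9,140+V/2.9,.012))
```

```text
elbow 70 [0.439 0.306 0.007] [0.479 0.358 0.024] [0.459 0.334 0.017]
((461.6177978515625, 335.0049133300781), (35.85012435913086, 53.75467300415039), 11.831378936767578)
coupler 103 [0.465 0.044 0.008] [0.499 0.085 0.029] [0.481 0.063 0.022]
((482.6565856933594, 64.2897720336914), (27.027040481567383, 40.98392105102539), 31.519704818725586)
[0.46475425 0.34509965 0.012     ]
[0.44254375 0.31780282 0.012     ]
[0.46708172 0.30521955 0.012     ]
[0.44303377 0.33932395 0.012     ]
```

>>> {"op": "send_rows", "data": {
  "series": [
    [0, 0, -14, 0, 1],
    [0, 0, -20, 0, 1],
    [0, 0, -10, 0, 1],
    [0, -30, 0, 0, 1],
    [0, -35, 0, 0, 1],
    [0, -24, 0, 0, 1],
    [20, 0, 0, 0, 1],
    [35, 0, 0, 0, 1]
  ]
}}

```text
clock: 22.35
tool_pos: [0.4112, -0.1376, 0.0351]
orientation: [2.271, 2.167, 0.001]
force: [0.9, -0.2, -1.5]
width: 0.0259
finger_force: 59.4
```

>>> {"op": "send_rows", "data": {
  "series": [
    [45, 0, 0, 0, 1],
    [45, 0, 0, 0, 1],
    [45, 0, 0, 0, 1],
    [45, 0, 0, 0, 1],
    [40, 0, 0, 0, 1],
    [20, 0, 0, 0, 1],
    [0, 0, 0, 0, 1],
    [0, 0, 0, 0, 1]
  ]
}}

```text
clock: 23.15
tool_pos: [0.4212, 0.1032, 0.0344]
orientation: [2.266, 2.175, -0.001]
force: [-0.4, -0.4, -0.8]
width: 0.0259
finger_force: 59.4
```

Run:
```python
from h import *
s=snap('top','t12'); print(tcp()[:2],tcp()[2]['force'])
W=cloud(s);m=(W[...,2]>.04)&(W[...,2]<.075)&(W[...,0]>.36)&(W[...,0]<.5)&(W[...,1]>.375)&(W[...,1]<.43);print(W[m].min(0),W[m].max(0),m.sum())
h=cv2.cvtColor(s['pixels'],cv2.COLOR_BGR2HSV)
m=(W[...,2]>.007)&(W[...,2]<.03)&(W[...,0]>.42)&(W[...,0]<.51)&(W[...,1]>.29)&(W[...,1]<.4)&(h[...,1]>95);print(m.sum(),W[m].min(0),W[m].max(0))
```

```text
(array([0.4213245 , 0.10257498, 0.03429476]), np.float64(-2.453654597698949)) [-0.64656294 -0.83905584 -1.97452499]
[0.36232535 0.3752521  0.04261596] [0.46866946 0.42896489 0.07315704] 118
71 [0.44336545 0.30672919 0.00923428] [0.47792879 0.35342845 0.02404866]
```

>>> {"op": "send_rows", "data": {
  "series": [
    [0, 0, 20, 0, 1],
    [0, 0, 15, 0, 1],
    [0, 0, 6, 0, 1],
    [0, 0, 3, 0, 1],
    [0, 0, 0, 0, 1],
    [-15, 0, 0, 0, 1],
    [-20, 0, 0, 0, 1],
    [-25, 0, 0, 0, 1]
  ]
}}

```text
clock: 24.0
tool_pos: [0.4201, 0.0427, -0.0089]
orientation: [2.267, 2.172, 0.003]
force: [0.3, 0.9, -1.5]
width: 0.026
finger_force: 59.5
```

>>> {"op": "send_rows", "data": {
  "series": [
    [-25, 0, 0, 0, 1],
    [-25, 0, 0, 0, 1],
    [-25, 0, 0, 0, 1],
    [-25, 0, 0, 0, 1],
    [-25, 0, 0, 0, 1],
    [-25, 0, 0, 0, 1],
    [-20, 0, 0, 0, 1],
    [-15, 0, 0, 0, 1]
  ]
}}

```text
clock: 24.8
tool_pos: [0.4119, -0.1437, -0.0088]
orientation: [2.269, 2.169, 0.002]
force: [0.4, -0.3, -0.8]
width: 0.0256
finger_force: 59.4
```

>>> {"op": "send_rows", "data": {
  "series": [
    [-10, 0, 0, 0, 1],
    [0, 0, 0, 0, 1],
    [0, 0, 0, 0, 1]
  ]
}}

```text
clock: 25.1
tool_pos: [0.4108, -0.1519, -0.0095]
orientation: [2.27, 2.171, 0.001]
force: [0.5, 0.6, -0.8]
width: 0.0256
finger_force: 59.4
```

Run:
```python
from h import *
s=snap('top','t13'); snap('scene','s13'); print(tcp()[:2],tcp()[2]['force'])
cv2.imwrite('pics/t13c.png',cv2.resize(s['pixels'][140:300,130:400],None,fx=2.9,fy=2.9,interpolation=cv2.INTER_CUBIC))
```

```text
(array([ 0.41049456, -0.15126337, -0.00981759]), np.float64(-2.479981189772756)) [ 0.13402186 -0.19217489 -1.31485119]
```

View pics/t13c.png

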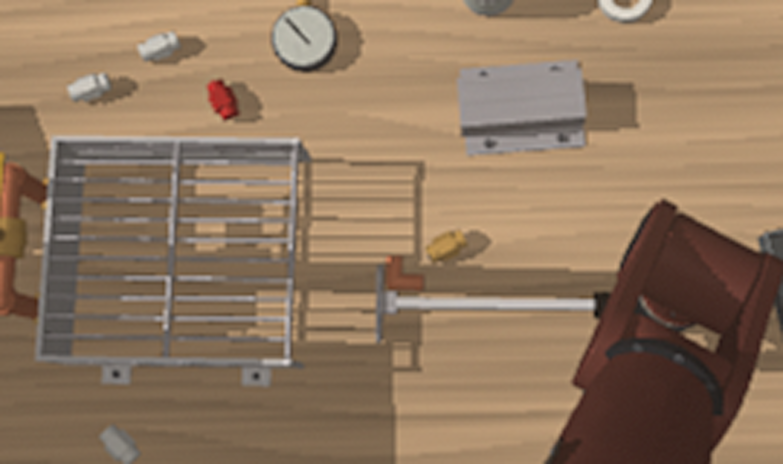

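Run:
```python
from h import *
for f in('t13','s13'):
    s=load(f);W=cloud(s);h=cv2.cvtColor(s['pixels'],cv2.COLOR_BGR2HSV)
    def blob(n,x0,x1,y0,y1):
        m=(W[...,2]>.009)&(W[...,2]<.03)&(W[...,0]>x0)&(W[...,0]<x1)&(W[...,1]>y0)&(W[...,1]<y1)&(h[...,1]>110)
        Q=W[m];print(f,n,len(Q)); 
        if len(Q)>5: print(Q.min(0).round(3),Q.max(0).round(3),np.median(Q,0).round(3),cv2.minAreaRect((Q[:,:2]*1000).astype(np.float32)))
    blob('bay',.372,.575,.22,.455); blob('elbow',.43,.488,.09,.14); blob('coupler',.455,.512,.03,.09)
plan(.59,-.40,.040,9.2,step=38,start=(np.array([.4105,-.1513,.04]),-2.5))
```

```text
t13 bay 0
t13 elbow 96
[0.435 0.092 0.009] [0.47  0.129 0.024] [0.447 0.114 0.017] ((452.3819580078125, 110.12246704101562), (37.73493194580078, 34.28675079345703), 87.97266387939453)
t13 coupler 94
[0.465 0.044 0.01 ] [0.496 0.085 0.029] [0.479 0.063 0.022] ((480.38568115234375, 63.931156158447266), (26.143905639648438, 40.17023468017578), 25.85645866394043)
s13 bay 0
s13 elbow 108
[0.438 0.09  0.009] [0.48  0.133 0.02 ] [0.45  0.12  0.016] ((456.5873107910156, 108.75643920898438), (37.8988037109375, 45.642051696777344), 12.152524948120117)
s13 coupler 134
[0.463 0.051 0.011] [0.497 0.09  0.027] [0.484 0.071 0.02 ] ((483.9927062988281, 69.47529602050781), (21.986297607421875, 43.41295623779297), 34.173728942871094)
from [ 0.4105 -0.1513  0.04  ] -2.5 rows [[-27, 21, 0, -1.3], [-27, 21, 0, -1.3], [-28, 20, 0, -1.3], [-28, 19, 0, -1.3], [-29, 19, 0, -1.3], [-29, 18, 0, -1.3], [-29, 17, 0, -1.3], [-30, 17, 0, -1.3], [-30, 16, 0, -1.3]]
```

>>> {"op": "send_rows", "data": {
  "series": [
    [0, 0, -14, 0, 1],
    [0, 0, -20, 0, 1],
    [0, 0, -16, 0, 1],
    [0, 0, 0, 0, 1]
  ]
}}

```text
clock: 25.6
tool_pos: [0.4124, -0.1522, 0.042]
orientation: [2.265, 2.171, 0.002]
force: [1.0, -0.9, -1.1]
width: 0.0258
finger_force: 59.5
```

>>> {"op": "send_rows", "data": {
  "series": [
    [-27, 21, 0, -1.3, 1],
    [-27, 21, 0, -1.3, 1],
    [-28, 20, 0, -1.3, 1],
    [-28, 19, 0, -1.3, 1],
    [-29, 19, 0, -1.3, 1],
    [-29, 18, 0, -1.3, 1],
    [-29, 17, 0, -1.3, 1],
    [-30, 17, 0, -1.3, 1]
  ]
}}

```text
clock: 26.4
tool_pos: [0.5707, -0.3733, 0.0378]
orientation: [-2.059, -2.369, 0.0]
force: [0.3, -0.4, -1.5]
width: 0.0258
finger_force: 59.4
```

>>> {"op": "send_rows", "data": {
  "series": [
    [-30, 16, 0, -1.3, 1],
    [0, 0, 0, 0, 1],
    [0, 0, 20, 0, 1],
    [0, 0, 18, 0, 1],
    [0, 0, 8, 0, 1],
    [0, 0, 4, 0, 1],
    [0, 0, 0, 0, 1],
    [0, 0, 0, 0, 1]
  ]
}}

```text
clock: 27.2
tool_pos: [0.5896, -0.399, -0.0104]
orientation: [-2.033, -2.391, -0.001]
force: [-2.0, 1.2, 3.3]
width: 0.0256
finger_force: 60.2
```

>>> {"op": "send_rows", "data": {
  "series": [
    [0, 0, 0, 0, -0.3],
    [0, 0, 0, 0, -0.3],
    [0, 0, 0, 0, -0.3],
    [0, 0, 0, 0, -0.3],
    [0, 0, -40, 0, -0.3],
    [0, 0, -40, 0, -0.3],
    [0, 0, -40, 0, -0.3],
    [0, 0, 0, 0, -0.3]
  ]
}}

```text
clock: 28.0
tool_pos: [0.5953, -0.405, 0.1193]
orientation: [2.026, 2.381, 0.0]
force: [0.0, -0.5, 1.7]
width: 0.0555
finger_force: 0.0
```

Run:
```python
from h import *
for n in('scene','top'):
    s=snap(n,n[0]+'14'); rakefit(s,-.29,-.13,.016,.035,.5,.62)
print(tcp()[:2]); plan(.562,-.242,.112,-170)
```

```text
rake dir -78.55232 x at y=0: 0.51589775 z 0.016 0.027 ymax -0.13
rake dir -79.81517 x at y=0: 0.5189117 z 0.016 0.032 ymax -0.13
(array([ 0.59178466, -0.40211925,  0.11245429]), np.float64(9.193807467338141))
from [ 0.5918 -0.4021  0.1125] 9.2 rows [[7, 0, 0, np.float64(8.1)], [7, -1, 0, np.float64(8.1)], [7, -2, 0, np.float64(8.1)], [7, -3, 0, np.float64(8.1)], [6, -4, 0, np.float64(8.1)], [5, -5, 0, np.float64(8.1)], [5, -6, 0, np.float64(8.1)], [4, -6, 0, np.float64(8.1)], [3, -7, 0, np.float64(8.1)], [2, -7, 0, np.float64(8.1)], [1, -7, 0, np.float64(8.1)], [0, -7, 0, np.float64(8.1)], [-1, -7, 0, np.float64(8.1)], [-2, -7, 0, np.float64(8.1)], [-3, -7, 0, np.float64(8.1)], [-4, -6, 0, np.float64(8.1)], [-5, -6, 0, np.float64(8.1)], [-6, -5, 0, np.float64(8.1)], [-6, -4, 0, np.float64(8.1)], [-7, -3, 0, np.float64(8.1)], [-7, -2, 0, np.float64(8.1)], [-7, -1, 0, np.float64(8.1)]]
```

Run:
```python
from h import *
plan(.482,.066,.08,30)
s=load('t14'); W=cloud(s)
# tray plane check
print([pt(s,425,245).round(3)])
m=(W[...,2]>.006)&(W[...,2]<.022)&(W[...,0]>.425)&(W[...,0]<.49)&(W[...,1]>.085)&(W[...,1]<.14)
for y in np.arange(.085,.136,.005):
    q=W[m&(abs(W[...,1]-y)<.0025)]; print(y.round(3),len(q),q[:,0].min().round(3) if len(q) else '',q[:,0].max().round(3) if len(q) else '')
```

```text
from [ 0.5918 -0.4021  0.1125] 9.2 rows [[44, -3, 3, np.float64(-1.9)], [44, -2, 3, np.float64(-1.9)], [44, 0, 3, np.float64(-1.9)], [44, 1, 3, np.float64(-1.9)], [44, 3, 3, np.float64(-1.9)], [44, 4, 3, np.float64(-1.9)], [43, 6, 3, np.float64(-1.9)], [43, 7, 3, np.float64(-1.9)], [43, 8, 3, np.float64(-1.9)], [43, 10, 3, np.float64(-1.9)], [42, 11, 3, np.float64(-1.9)]]
[array([ 0.352, -0.18 ,  0.643])]
0.085 1 0.478 0.478
0.09 11 0.435 0.451
0.095 5 0.435 0.451
0.1 12 0.435 0.451
0.105 11 0.436 0.451
0.11 8 0.435 0.49
0.115 25 0.435 0.483
0.12 17 0.436 0.47
0.125 16 0.433 0.47
0.13 5 0.442 0.474
0.135 2 0.446 0.462
```

>>> {"op": "send_rows", "data": {
  "series": [
    [44, -3, 0, -1.9, -1],
    [44, -2, 0, -1.9, -1],
    [44, 0, 0, -1.9, -1],
    [44, 1, 0, -1.9, -1],
    [44, 3, 3, -1.9, -1],
    [44, 4, 3, -1.9, -1],
    [43, 6, 3, -1.9, -1],
    [43, 7, 3, -1.9, -1]
  ]
}}

```text
clock: 28.9
tool_pos: [0.5078, -0.0569, 0.0957]
orientation: [-1.698, -2.638, 0.002]
force: [1.7, -0.1, 0.4]
width: 0.0852
finger_force: 0.0
```

>>> {"op": "send_rows", "data": {
  "series": [
    [43, 8, 3, -1.9, -1],
    [43, 10, 3, -1.9, -1],
    [42, 11, 3, -1.9, -1],
    [0, 0, 0, 0, -1],
    [0, 0, 0, 0, -1]
  ]
}}

```text
clock: 29.4
tool_pos: [0.4777, 0.0694, 0.0872]
orientation: [-1.564, -2.721, 0.004]
force: [-0.2, -0.6, 0.0]
width: 0.0853
finger_force: 0.0
```

Run:
```python
from h import *
plan(.482,.066,-.011,30)
s=snap('scene','s15');W=cloud(s);h=cv2.cvtColor(s['pixels'],cv2.COLOR_BGR2HSV)
m=(W[...,2]>.009)&(W[...,2]<.03)&(abs(W[...,0]-.48)<.04)&(abs(W[...,1]-.06)<.03)&(h[...,1]>110);Q=W[m];print(len(Q),Q.min(0),Q.max(0))
```

```text
from [0.4777 0.0694 0.0872] 30.2 rows [[-2, 1, 33, np.float64(0.1)], [-2, 1, 33, np.float64(0.1)], [-2, 1, 33, np.float64(0.1)]]
135 [0.4677646  0.04918199 0.01023275] [0.49873087 0.08862904 0.02736005]
```

>>> {"op": "send_rows", "data": {
  "series": [
    [-5, 2, 35, 0, -1],
    [0, 0, 35, 0, -1],
    [0, 0, 20, 0, -1],
    [0, 0, 8, 0, -1],
    [0, 0, 0, 0, -1],
    [0, 0, 0, 0, -1],
    [0, 0, 0, 0, 1],
    [0, 0, 0, 0, 1]
  ]
}}

```text
clock: 30.25
tool_pos: [0.4852, 0.0653, -0.0075]
orientation: [1.567, 2.72, 0.002]
force: [-0.0, -0.8, 0.1]
width: 0.0592
finger_force: 0.0
```

>>> {"op": "send_rows", "data": {
  "series": [
    [0, 0, 0, 0, 1],
    [0, 0, 0, 0, 1],
    [0, 0, 0, 0, 1],
    [0, 0, 0, 0, 1],
    [0, 0, -30, 0, 1],
    [0, 0, -40, 0, 1],
    [0, 0, -40, 0, 1],
    [0, 0, 0, 0, 1]
  ]
}}

```text
clock: 31.05
tool_pos: [0.4892, 0.0655, 0.1074]
orientation: [1.562, 2.712, 0.01]
force: [0.4, 0.5, 0.1]
width: 0.0246
finger_force: 59.6
```

Run:
```python
from h import *
plan(.425,-.335,.1,30)
```

```text
from [0.4892 0.0655 0.1074] 30.1 rows [[-31, -26, 1, np.float64(0.0)], [-31, -26, 1, np.float64(0.0)], [-31, -26, 1, np.float64(0.0)], [-31, -26, 1, np.float64(0.0)], [-31, -26, 1, np.float64(0.0)], [-31, -26, 1, np.float64(0.0)], [-31, -26, 1, np.float64(0.0)], [-31, -26, 1, np.float64(0.0)], [-31, -26, 1, np.float64(0.0)], [-31, -26, 1, np.float64(0.0)]]
```

>>> {"op": "send_rows", "data": {
  "series": [
    [-31, -26, 0, 0, 1],
    [-31, -26, 0, 0, 1],
    [-31, -26, 0, 0, 1],
    [-31, -26, 0, 0, 1],
    [-31, -26, 0, 0, 1],
    [-31, -26, 0, 0, 1],
    [-31, -26, 0, 0, 1],
    [-31, -26, 0, 0, 1]
  ]
}}

```text
clock: 31.85
tool_pos: [0.4271, -0.2545, 0.1001]
orientation: [-1.568, -2.721, -0.001]
force: [0.2, 0.1, -0.4]
width: 0.0245
finger_force: 59.6
```

>>> {"op": "send_rows", "data": {
  "series": [
    [-31, -26, 0, 0, 1],
    [-31, -26, 0, 0, 1],
    [0, 0, 0, 7, 1],
    [0, 0, 0, 7, 1],
    [0, 0, 0, 6, 1],
    [0, 0, 0, 0, 1],
    [0, 0, 0, 0, 1]
  ]
}}

```text
clock: 32.55
tool_pos: [0.414, -0.3327, 0.1003]
orientation: [-2.014, -2.41, -0.0]
force: [-0.0, 0.6, -0.9]
width: 0.0245
finger_force: 59.6
```

Run:
```python
from h import *
plan(.435,-.338,.005,10)
s=snap('scene','s16');W=cloud(s)
m=(W[...,2]>.03)&(W[...,2]<.04)&(W[...,0]>.28)&(W[...,0]<.52)&(W[...,1]>-.45)&(W[...,1]<-.24);print(m.sum(),cv2.minAreaRect((W[m][:,:2]*1000).astype(np.float32)))
```

```text
from [ 0.414  -0.3327  0.1003] 10.2 rows [[-3, 7, 32, np.float64(0.1)], [-3, 7, 32, np.float64(0.1)], [-3, 7, 32, np.float64(0.1)]]
271 ((402.00140380859375, -343.931396484375), (193.49290466308594, 124.23336791992188), 10.184115409851074)
```

>>> {"op": "send_rows", "data": {
  "series": [
    [-3, 7, 32, 0, 1],
    [-3, 7, 32, 0, 1],
    [-3, 7, 25, 0, 1],
    [0, 0, 5, 0, 1],
    [0, 0, 0, 0, 1],
    [0, 0, 0, 0, 1],
    [0, 0, 0, 0, -0.4],
    [0, 0, 0, 0, -0.4]
  ]
}}

```text
clock: 33.4
tool_pos: [0.4375, -0.3394, 0.0089]
orientation: [2.015, 2.406, -0.0]
force: [0.0, -0.6, -0.3]
width: 0.0527
finger_force: 0.0
```

>>> {"op": "send_rows", "data": {
  "series": [
    [0, 0, 0, 0, -0.4],
    [0, 0, 0, 0, -0.4],
    [0, 0, -40, 0, -0.4],
    [0, 0, -45, 0, -0.4],
    [0, 0, -10, 0, -1],
    [0, 0, 0, 0, -1]
  ]
}}

```text
clock: 34.0
tool_pos: [0.4385, -0.3402, 0.1053]
orientation: [2.013, 2.403, -0.001]
force: [-0.0, 0.3, -1.4]
width: 0.0851
finger_force: 0.0
```

Run:
```python
from h import *
s=snap('scene','s17');W=cloud(s);h=cv2.cvtColor(s['pixels'],cv2.COLOR_BGR2HSV)
def b(n,x,y,r):
    m=(W[...,2]>.009)&(W[...,2]<.04)&(abs(W[...,0]-x)<r)&(abs(W[...,1]-y)<r)&(h[...,1]>110);Q=W[m];print(n,len(Q))
    if len(Q): print(Q.min(0).round(3),Q.max(0).round(3))
b('coupler',.435,-.338,.06); b('elbow',.45,.11,.04)
plan(.445,.098,.08,0)
```

```text
coupler 68
[ 0.431 -0.355  0.009] [ 0.45  -0.313  0.029]
elbow 124
[0.438 0.095 0.009] [0.473 0.134 0.021]
from [ 0.4371 -0.3389  0.103 ] 10.1 rows [[43, 8, 2, np.float64(1.0)], [43, 8, 2, np.float64(1.0)], [43, 7, 2, np.float64(1.0)], [43, 6, 2, np.float64(1.0)], [43, 5, 2, np.float64(1.0)], [43, 5, 2, np.float64(1.0)], [44, 4, 2, np.float64(1.0)], [44, 3, 2, np.float64(1.0)], [44, 2, 2, np.float64(1.0)], [44, 2, 2, np.float64(1.0)]]
```

Coupler is in the tray. Elbow next.

>>> {"op": "send_rows", "data": {
  "series": [
    [43, 8, 0, 1, -1],
    [43, 8, 0, 1, -1],
    [43, 7, 0, 1, -1],
    [43, 6, 0, 1, -1],
    [43, 5, 0, 1, -1],
    [43, 5, 0, 1, -1],
    [44, 4, 0, 1, -1],
    [44, 3, 0, 1, -1]
  ]
}}

```text
clock: 34.85
tool_pos: [0.4402, 0.0128, 0.0998]
orientation: [-2.179, -2.258, 0.004]
force: [1.1, 0.3, -0.0]
width: 0.0854
finger_force: 0.0
```

>>> {"op": "send_rows", "data": {
  "series": [
    [44, 2, 0, 1, -1],
    [44, 2, 10, 1, -1],
    [0, 0, 0, 0, -1],
    [0, 0, 0, 0, -1]
  ]
}}

```text
clock: 35.25
tool_pos: [0.4417, 0.0995, 0.0898]
orientation: [-2.214, -2.225, 0.007]
force: [1.4, 0.6, 0.1]
width: 0.0855
finger_force: 0.0
```

Run:
```python
from h import *
s=snap('scene','s18');W=cloud(s);h=cv2.cvtColor(s['pixels'],cv2.COLOR_BGR2HSV)
m=(W[...,2]>.006)&(W[...,2]<.03)&(W[...,0]>.42)&(W[...,0]<.5)&(W[...,1]>.08)&(W[...,1]<.15)&(h[...,1]>110)
for y in np.arange(.085,.14,.005):
    q=W[m&(abs(W[...,1]-y)<.0025)]; print(y.round(3),len(q),q[:,0].min().round(3) if len(q) else '',q[:,0].max().round(3) if len(q) else '')
plan(.446,.1,-.012,0)
```

```text
0.085 0  
0.09 0  
0.095 6 0.443 0.452
0.1 13 0.44 0.452
0.105 10 0.438 0.452
0.11 12 0.44 0.451
0.115 11 0.437 0.47
0.12 12 0.44 0.471
0.125 29 0.443 0.472
0.13 45 0.439 0.473
0.135 0  
0.14 0  
from [0.4424 0.0986 0.0904] 0.2 rows [[0, 1, 34, np.float64(0.1)], [0, 1, 34, np.float64(0.1)], [0, 1, 34, np.float64(0.1)]]
```

>>> {"op": "send_rows", "data": {
  "series": [
    [0, 3, 35, 0, -1],
    [0, 0, 35, 0, -1],
    [0, 0, 22, 0, -1],
    [0, 0, 10, 0, -1],
    [0, 0, 0, 0, -1],
    [0, 0, 0, 0, -1],
    [0, 0, 0, 0, 1],
    [0, 0, 0, 0, 1]
  ]
}}

```text
clock: 36.1
tool_pos: [0.4486, 0.099, -0.0085]
orientation: [2.218, 2.222, 0.004]
force: [0.3, 0.1, -0.5]
width: 0.059
finger_force: 0.0
```

>>> {"op": "send_rows", "data": {
  "series": [
    [0, 0, 0, 0, 1],
    [0, 0, 0, 0, 1],
    [0, 0, 0, 0, 1],
    [0, 0, 0, 0, 1],
    [0, 0, -30, 0, 1],
    [0, 0, -40, 0, 1],
    [0, 0, -40, 0, 1],
    [0, 0, 0, 0, 1]
  ]
}}

```text
clock: 36.9
tool_pos: [0.4524, 0.0994, 0.106]
orientation: [2.213, 2.218, 0.015]
force: [1.3, 0.1, 0.1]
width: 0.0152
finger_force: 58.4
```

Run:
```python
from h import *
plan(.365,-.345,.1,10)
```

```text
from [0.4524 0.0994 0.106 ] 0.1 rows [[-40, -8, 1, np.float64(-0.9)], [-40, -9, 1, np.float64(-0.9)], [-40, -9, 1, np.float64(-0.9)], [-40, -10, 1, np.float64(-0.9)], [-40, -11, 1, np.float64(-0.9)], [-40, -11, 1, np.float64(-0.9)], [-39, -12, 1, np.float64(-0.9)], [-39, -12, 1, np.float64(-0.9)], [-39, -13, 1, np.float64(-0.9)], [-39, -14, 1, np.float64(-0.9)], [-39, -14, 1, np.float64(-0.9)]]
```

>>> {"op": "send_rows", "data": {
  "series": [
    [-40, -8, 0, -0.9, 1],
    [-40, -9, 0, -0.9, 1],
    [-40, -9, 0, -0.9, 1],
    [-40, -10, 0, -0.9, 1],
    [-40, -11, 0, -0.9, 1],
    [-40, -11, 0, -0.9, 1],
    [-39, -12, 0, -0.9, 1],
    [-39, -12, 0, -0.9, 1]
  ]
}}

```text
clock: 37.7
tool_pos: [0.382, -0.2244, 0.0991]
orientation: [-2.074, -2.358, -0.0]
force: [1.8, -0.7, 0.1]
width: 0.015
finger_force: 58.4
```

>>> {"op": "send_rows", "data": {
  "series": [
    [-39, -13, 0, -0.9, 1],
    [-39, -14, 0, -0.9, 1],
    [-39, -14, 0, -0.9, 1],
    [0, 0, 0, 0, 1],
    [0, 0, 0, 0, 1]
  ]
}}

```text
clock: 38.2
tool_pos: [0.3586, -0.345, 0.099]
orientation: [-2.021, -2.403, -0.001]
force: [0.8, -0.3, -0.8]
width: 0.0155
finger_force: 58.4
```

Run:
```python
from h import *
plan(.365,-.348,.0,10)
```

```text
from [ 0.3586 -0.345   0.099 ] 9.9 rows [[-1, 2, 33, np.float64(-0.0)], [-1, 2, 33, np.float64(-0.0)], [-1, 2, 33, np.float64(-0.0)]]
```

>>> {"op": "send_rows", "data": {
  "series": [
    [-2, 5, 35, 0, 1],
    [0, 0, 35, 0, 1],
    [0, 0, 22, 0, 1],
    [0, 0, 5, 0, 1],
    [0, 0, 0, 0, 1],
    [0, 0, 0, 0, 1],
    [0, 0, 0, 0, -0.4],
    [0, 0, 0, 0, -0.4]
  ]
}}

```text
clock: 39.0
tool_pos: [0.3656, -0.3472, 0.0047]
orientation: [2.017, 2.404, -0.001]
force: [0.4, 0.2, 0.1]
width: 0.0437
finger_force: 0.0
```

>>> {"op": "send_rows", "data": {
  "series": [
    [0, 0, 0, 0, -0.4],
    [0, 0, 0, 0, -0.4],
    [0, 0, -40, 0, -0.4],
    [0, 0, -45, 0, -0.4],
    [0, 0, -25, 0, -0.4],
    [0, 0, 0, 0, -0.4],
    [0, 0, 0, 0, -0.4]
  ]
}}

```text
clock: 39.7
tool_pos: [0.3648, -0.3464, 0.1136]
orientation: [2.019, 2.405, -0.0]
force: [0.1, 1.0, -0.5]
width: 0.0597
finger_force: 0.0
```

Run:
```python
from h import *
s=snap('scene','s19');W=cloud(s);h=cv2.cvtColor(s['pixels'],cv2.COLOR_BGR2HSV)
m=(W[...,2]>.009)&(W[...,2]<.05)&(abs(W[...,0]-.4)<.12)&(abs(W[...,1]+.345)<.09)&(h[...,1]>110);Q=W[m];
for a,b in((.3,.41),(.41,.5)):
    q=Q[(Q[:,0]>a)&(Q[:,0]<b)];print(len(q),q.min(0).round(3),q.max(0).round(3))
rakefit(s,-.29,-.13,.016,.035,.5,.62)
plan(.563,-.242,.115,-169.5)
```

```text
50 [ 0.355 -0.354  0.012] [ 0.391 -0.289  0.036]
68 [ 0.43  -0.352  0.009] [ 0.452 -0.313  0.03 ]
rake dir -79.783745 x at y=0: 0.5212039 z 0.016 0.027 ymax -0.13
from [ 0.364  -0.3454  0.1122] 10.0 rows [[3, 10, 0, np.float64(8.2)], [4, 9, 0, np.float64(8.2)], [6, 8, 0, np.float64(8.2)], [7, 8, 0, np.float64(8.2)], [8, 7, 0, np.float64(8.2)], [9, 5, 0, np.float64(8.2)], [9, 4, 0, np.float64(8.2)], [10, 3, 0, np.float64(8.2)], [10, 1, 0, np.float64(8.2)], [10, 0, 0, np.float64(8.2)], [10, -2, 0, np.float64(8.2)], [10, -3, 0, np.float64(8.2)], [9, -4, 0, np.float64(8.2)], [8, -6, 0, np.float64(8.2)], [8, -7, 0, np.float64(8.2)], [7, -8, 0, np.float64(8.2)], [5, -9, 0, np.float64(8.2)], [4, -9, 0, np.float64(8.2)], [3, -10, 0, np.float64(8.2)], [1, -10, 0, np.float64(8.2)], [0, -10, 0, np.float64(8.2)], [-2, -10, 0, np.float64(8.2)]]
```

>>> {"op": "send_rows", "data": {
  "series": [
    [3, 10, 0, 8.2, -0.4],
    [4, 9, 0, 8.2, -0.4],
    [6, 8, 0, 8.2, -0.4],
    [7, 8, 0, 8.2, -0.4],
    [8, 7, 0, 8.2, -0.4],
    [9, 5, 0, 8.2, -0.4],
    [9, 4, 0, 8.2, -0.4],
    [10, 3, 0, 8.2, -0.4]
  ]
}}

```text
clock: 40.55
tool_pos: [0.4363, -0.3069, 0.1103]
orientation: [-2.999, -0.919, 0.004]
force: [0.8, -0.6, -0.4]
width: 0.0599
finger_force: 0.0
```

>>> {"op": "send_rows", "data": {
  "series": [
    [10, 1, 0, 8.2, -0.4],
    [10, 0, 0, 8.2, -0.4],
    [10, -2, 0, 8.2, -0.4],
    [10, -3, 0, 8.2, -0.4],
    [9, -4, 0, 8.2, -0.4],
    [8, -6, 0, 8.2, -0.4],
    [8, -7, 0, 8.2, -0.4],
    [7, -8, 0, 8.2, -0.4]
  ]
}}

```text
clock: 41.35
tool_pos: [0.5088, -0.2696, 0.1101]
orientation: [-3.022, 0.853, 0.008]
force: [0.3, -0.8, -0.4]
width: 0.0602
finger_force: 0.0
```

>>> {"op": "send_rows", "data": {
  "series": [
    [5, -9, 0, 8.2, -0.4],
    [4, -9, 0, 8.2, -0.4],
    [3, -10, 0, 8.2, -0.4],
    [1, -10, 0, 8.2, -0.4],
    [0, -10, 0, 8.2, -0.4],
    [-2, -10, 0, 8.2, -0.4],
    [0, 0, 0, 0, -0.4],
    [0, 0, 0, 0, -0.4]
  ]
}}

```text
clock: 42.15
tool_pos: [0.5627, -0.2421, 0.1109]
orientation: [2.402, -2.023, -0.006]
force: [-0.6, 0.8, -0.1]
width: 0.0594
finger_force: 0.0
```

Run:
```python
from h import *
print(tcp()[2]['joint_positions'].round(2))
plan(.563,-.242,-.010,-169.8)
```

```text
[-0.52  0.3   1.72 -0.    1.13  2.45]
from [ 0.5627 -0.2421  0.1109] -170.2 rows [[0, 0, 40, np.float64(-0.1)], [0, 0, 40, np.float64(-0.1)], [0, 0, 40, np.float64(-0.1)]]
```

>>> {"op": "send_rows", "data": {
  "series": [
    [0, 0, 40, 0, -0.4],
    [0, 0, 45, 0, -0.4],
    [0, 0, 25, 0, -0.4],
    [0, 0, 12, 0, -0.4],
    [0, 0, 0, 0, -0.4],
    [0, 0, 0, 0, -0.4]
  ]
}}

```text
clock: 42.75
tool_pos: [0.5648, -0.2435, -0.0079]
orientation: [-2.4, 2.027, -0.002]
force: [0.3, -0.8, 0.9]
width: 0.0601
finger_force: 0.0
```

>>> {"op": "send_rows", "data": {
  "series": [
    [0, 0, 0, 0, 1],
    [0, 0, 0, 0, 1],
    [0, 0, 0, 0, 1],
    [0, 0, 0, 0, 1],
    [0, 0, 0, 0, 1],
    [0, 0, 0, 0, 1]
  ]
}}

```text
clock: 43.35
tool_pos: [0.565, -0.2433, -0.0075]
orientation: [-2.4, 2.027, -0.003]
force: [-1.1, 0.1, 6.1]
width: 0.0086
finger_force: 61.5
```

>>> {"op": "send_rows", "data": {
  "series": [
    [0, 0, -15, 0, 1],
    [0, 0, -35, 0, 1],
    [0, 0, -40, 0, 1],
    [0, 0, -35, 0, 1],
    [0, 0, 0, 0, 1],
    [0, 0, 0, 0, 1]
  ]
}}

```text
clock: 43.95
tool_pos: [0.5645, -0.2429, 0.1173]
orientation: [-2.399, 2.027, -0.003]
force: [0.0, -0.0, -2.3]
width: 0.0088
finger_force: 60.6
```

Run:
```python
from h import *
s=snap('scene','s20');rakefit(s,-.3,-.15,.1,.17,.5,.65)
plan(.655,-.36,.113,2.7)
```

```text
rake dir -79.0988 x at y=0: 0.52191246 z 0.127 0.17 ymax -0.15
from [ 0.5631 -0.2421  0.1153] -170.4 rows [[6, -3, 0, np.float64(-8.2)], [7, -2, 0, np.float64(-8.2)], [7, -1, 0, np.float64(-8.2)], [7, 0, 0, np.float64(-8.2)], [7, 1, 0, np.float64(-8.2)], [7, 2, 0, np.float64(-8.2)], [7, 3, 0, np.float64(-8.2)], [6, 3, 0, np.float64(-8.2)], [6, 4, 0, np.float64(-8.2)], [5, 5, 0, np.float64(-8.2)], [4, 6, 0, np.float64(-8.2)], [3, 6, 0, np.float64(-8.2)], [2, 7, 0, np.float64(-8.2)], [1, 7, 0, np.float64(-8.2)], [0, 7, 0, np.float64(-8.2)], [-1, 7, 0, np.float64(-8.2)], [-2, 7, 0, np.float64(-8.2)], [-3, 7, 0, np.float64(-8.2)], [-4, 6, 0, np.float64(-8.2)], [-4, 6, 0, np.float64(-8.2)], [-5, 5, 0, np.float64(-8.2)]]
```

>>> {"op": "send_rows", "data": {
  "series": [
    [6, -3, 0, -5, 1],
    [7, -2, 0, -8.2, 1],
    [7, -1, 0, -8.2, 1],
    [7, 0, 0, -8.2, 1],
    [7, 1, 0, -8.2, 1],
    [7, 2, 0, -8.2, 1],
    [7, 3, 0, -8.2, 1],
    [6, 3, 0, -8.2, 1]
  ]
}}

```text
clock: 44.8
tool_pos: [0.5924, -0.2895, 0.1123]
orientation: [-3.102, 0.482, 0.01]
force: [-0.0, -0.0, -2.1]
width: 0.008
finger_force: 60.6
```

>>> {"op": "send_rows", "data": {
  "series": [
    [6, 4, 0, -8.2, 1],
    [5, 5, 0, -8.2, 1],
    [4, 6, 0, -8.2, 1],
    [3, 6, 0, -8.2, 1],
    [2, 7, 0, -8.2, 1],
    [1, 7, 0, -8.2, 1],
    [0, 7, 0, -8.2, 1],
    [-1, 7, 0, -8.2, 1]
  ]
}}

```text
clock: 45.6
tool_pos: [0.6232, -0.3369, 0.112]
orientation: [-2.865, -1.274, 0.006]
force: [0.4, 0.4, -2.6]
width: 0.0082
finger_force: 60.6
```

>>> {"op": "send_rows", "data": {
  "series": [
    [-2, 7, 0, -8.2, 1],
    [-3, 7, 0, -8.2, 1],
    [-4, 6, 0, -8.2, 1],
    [-4, 6, 0, -8.2, 1],
    [-5, 5, 0, -8.2, 1],
    [0, 0, 0, -4, 1],
    [0, 0, 0, 0, 1],
    [0, 0, 0, 0, 1]
  ]
}}

```text
clock: 46.4
tool_pos: [0.644, -0.3673, 0.1132]
orientation: [-2.169, -2.266, 0.001]
force: [-0.2, -0.2, -1.4]
width: 0.0078
finger_force: 60.6
```

Run:
```python
from h import *
s=snap('scene','s21');plan(.655,-.36,.0,2.7)
W=cloud(s)
for y in np.arange(-.46,-.12,.02):
    m=(abs(W[...,1]-y)<.01)&(abs(W[...,0]-.65)<.06)&(W[...,2]>.06)&(W[...,2]<.16);q=W[m]
    if len(q): print(y.round(2),len(q),q.mean(0).round(3),q[:,2].min().round(3),q[:,2].max().round(3),q[:,1].max().round(3))
```

```text
from [ 0.6443 -0.3675  0.1138] 2.5 rows [[2, 4, 38, np.float64(-0.1)], [2, 4, 38, np.float64(-0.1)], [2, 4, 38, np.float64(-0.1)]]
-0.46 8 [ 0.647 -0.458  0.144] 0.143 0.146 -0.453
-0.44 3 [ 0.648 -0.443  0.139] 0.126 0.146 -0.434
-0.42 9 [ 0.651 -0.418  0.13 ] 0.126 0.14 -0.412
-0.38 10 [ 0.646 -0.373  0.151] 0.143 0.16 -0.37
-0.36 110 [ 0.646 -0.358  0.147] 0.125 0.16 -0.35
-0.34 33 [ 0.645 -0.339  0.137] 0.124 0.145 -0.33
-0.32 30 [ 0.644 -0.319  0.14 ] 0.126 0.146 -0.311
-0.3 33 [ 0.643 -0.299  0.139] 0.125 0.146 -0.29
-0.28 19 [ 0.642 -0.283  0.141] 0.131 0.145 -0.273
-0.26 47 [ 0.644 -0.259  0.144] 0.131 0.15 -0.25
-0.24 55 [ 0.644 -0.24   0.143] 0.129 0.15 -0.23
-0.22 56 [ 0.643 -0.22   0.143] 0.124 0.15 -0.211
-0.2 55 [ 0.642 -0.2    0.144] 0.132 0.149 -0.191
-0.18 110 [ 0.639 -0.177  0.139] 0.122 0.15 -0.17
-0.16 19 [ 0.636 -0.169  0.139] 0.126 0.149 -0.167
```

Run:
```python
from h import *
for f in('s21','t6'):
    s=load(f);W=cloud(s);m=(W[...,2]>.041)&(W[...,2]<.052)&(W[...,0]>.58)&(W[...,0]<.7)&(W[...,1]>-.12)&(W[...,1]<.08);Q=W[m]
    print(f,len(Q),cv2.minAreaRect((Q[:,:2]*1000).astype(np.float32)))
    for y in(-.07,-.04,-.01,.02): q=Q[abs(Q[:,1]-y)<.01]; print(y,np.percentile(q[:,0],[1,99]).round(4),q[:,2].mean().round(4))
    print(Q[:,1].min(),Q[:,1].max())
```

```text
s21 920 ((633.9528198242188, -17.47808837890625), (56.06236267089844, 136.29380798339844), 3.650219202041626)
-0.07 [0.6096 0.6632] 0.0456
-0.04 [0.6088 0.6616] 0.0459
-0.01 [0.6064 0.6608] 0.0458
0.02 [0.6046 0.6586] 0.0458
-0.08588074359833542 0.05090686696890326
t6 709 ((634.7215576171875, -20.229660034179688), (56.0265998840332, 133.8339385986328), 2.4190008640289307)
-0.07 [0.6101 0.6647] 0.0463
-0.04 [0.6084 0.6628] 0.0462
-0.01 [0.607  0.6608] 0.0463
0.02 [0.6055 0.6578] 0.0463
-0.08805263111995523 0.04691447086585303
```

>>> {"op": "send_rows", "data": {
  "series": [
    [0, 10, 35, -0.7, 1],
    [0, 0, 40, 0, 1],
    [0, 0, 30, 0, 1],
    [0, 0, 14, 0, 1],
    [0, 0, 0, 0, 1],
    [0, 0, 0, 0, 1]
  ]
}}

```text
clock: 47.05
tool_pos: [0.6563, -0.3684, -0.0019]
orientation: [2.155, 2.283, 0.0]
force: [0.2, 0.3, -0.6]
width: 0.0086
finger_force: 61.5
```

Run:
```python
from h import *
s=snap('scene','s22');p,a,st=tcp();print(p,a,'line x at TCP',.6369-.057*(p[1]+.07),st['force'])
W=cloud(s);m=(W[...,1]>-.3)&(W[...,1]<-.12)&(abs(W[...,0]-.65)<.05)&(W[...,2]>.012)&(W[...,2]<.04);Q=W[m];print(Q[:,1].max(),Q[:,2].max())
for y in(-.25,-.22,-.2,-.18): q=Q[abs(Q[:,1]-y)<.01]; print(y,np.percentile(q[:,0],[1,50,99]).round(4),'line',.6369-.057*(y+.07))
s=snap('top','t22');W=cloud(s);m=(W[...,1]>-.3)&(W[...,1]<-.12)&(abs(W[...,0]-.65)<.05)&(W[...,2]>.016)&(W[...,2]<.04);Q=W[m];print(Q[:,1].max() if len(Q) else '')
for y in(-.25,-.22,-.2,-.18):
    q=Q[abs(Q[:,1]-y)<.01]; print(y,np.percentile(q[:,0],[1,50,99]).round(4) if len(q) else '')
```

```text
[ 0.65663619 -0.36867459 -0.00128262] 3.284680855983997 line x at TCP 0.6539244517415451 [-0.73392086  0.32656402 -1.2232097 ]
-0.169061512273526 0.03640360789712544
-0.25 [0.6368 0.655  0.6629] line 0.6471600000000001
-0.22 [0.6371 0.6541 0.6619] line 0.64545
-0.2 [0.6368 0.6517 0.6607] line 0.64431
-0.18 [0.6333 0.6487 0.6596] line 0.64317
-0.17398070036966343
-0.25 [0.6366 0.6476 0.6633]
-0.22 [0.6351 0.6453 0.6606]
-0.2 [0.6339 0.6457 0.6612]
-0.18 [0.633  0.644  0.6577]
```

>>> {"op": "send_rows", "data": {
  "series": [
    [0, -3, 3, 0, 1],
    [20, 0, 0, 0, 1],
    [25, 0, 0, 0, 1],
    [25, 0, 0, 0, 1],
    [25, 0, 0, 0, 1],
    [20, 0, 0, 0, 1],
    [0, 0, 0, 0, 1]
  ]
}}

```text
clock: 47.85
tool_pos: [0.6454, -0.2502, -0.006]
orientation: [-2.152, -2.286, -0.0]
force: [-1.0, 1.0, -1.9]
width: 0.0083
finger_force: 61.5
```

>>> {"op": "send_rows", "data": {
  "series": [
    [20, 0, 0, 0, 1],
    [20, 0, 0, 0, 1],
    [20, 0, 0, 0, 1],
    [13, 0, 0, 0, 1],
    [0, 0, 0, 0, 1],
    [0, 0, 0, 0, 1]
  ]
}}

```text
clock: 48.45
tool_pos: [0.6418, -0.1801, -0.0059]
orientation: [2.155, 2.285, -0.001]
force: [-0.0, 0.3, -2.1]
width: 0.0087
finger_force: 61.5
```

Run:
```python
from h import *
s=snap('scene','s23');p,a,st=tcp();print(p,a,st['force'])
W=cloud(s)
m=(W[...,1]>-.4)&(W[...,1]<-.24)&(abs(W[...,0]-.65)<.06)&(W[...,2]>.008)&(W[...,2]<.06);Q=W[m]; q=Q[Q[:,1]<-.27];print('head',q.min(0),q.max(0),np.median(q,0))
m=(W[...,1]>-.14)&(W[...,1]<-.09)&(abs(W[...,0]-.65)<.03)&(W[...,2]>.008)&(W[...,2]<.04);Q=W[m];print('bar',Q.min(0),Q.max(0))
```

```text
[ 0.64194446 -0.18070272 -0.00572293] 3.3242325892218427 [-0.12447431  0.20003276 -2.48611639]
head [ 0.64113125 -0.31401723  0.00823522] [ 0.69112052 -0.27245545  0.03133472] [ 0.66840631 -0.30682835  0.02487809]
bar [ 0.63370318 -0.13912733  0.00800201] [ 0.64448018 -0.10670083  0.02841047]
```

>>> {"op": "send_rows", "data": {
  "series": [
    [0, 0, 2, 0, 1],
    [0, 0, 0, 0, 1],
    [0, 0, 0, 0, -0.3],
    [0, 0, 0, 0, -0.3],
    [0, 0, 0, 0, -0.3],
    [0, 0, 0, 0, -0.3],
    [0, 0, -20, 0, -0.3],
    [0, 0, -40, 0, -0.3]
  ]
}}

```text
clock: 49.3
tool_pos: [0.6377, -0.1788, 0.0481]
orientation: [-2.15, -2.278, 0.006]
force: [0.7, 0.7, -0.2]
width: 0.0554
finger_force: 0.0
```

>>> {"op": "send_rows", "data": {
  "series": [
    [0, 0, -40, 0, -0.3],
    [0, 0, -40, 0, -0.3],
    [0, 30, -20, 0, -0.3],
    [0, 0, 0, 0, -0.3],
    [0, 0, 0, 0, -0.3],
    [0, 0, 0, 0, -0.3]
  ]
}}

```text
clock: 49.9
tool_pos: [0.6698, -0.1781, 0.1499]
orientation: [-2.154, -2.282, 0.003]
force: [0.8, 0.7, -0.3]
width: 0.0554
finger_force: 0.0
```

Run:
```python
from h import *
s=snap('scene','s24');W=cloud(s);print(tcp()[0])
for n,y0,y1 in(('head',-.33,-.297),('bar',-.28,-.1)):
    m=(W[...,1]>y0)&(W[...,1]<y1)&(abs(W[...,0]-.65)<.06)&(W[...,2]>.008)&(W[...,2]<.06);q=W[m];print(n,q.min(0).round(3),q.max(0).round(3),np.median(q,0).round(3))
h=cv2.cvtColor(s['pixels'],cv2.COLOR_BGR2HSV)
m=(W[...,2]>.009)&(W[...,2]<.05)&(abs(W[...,0]-.4)<.09)&(abs(W[...,1]+.345)<.06)&(h[...,1]>110);Q=W[m]
for a,b in((.3,.41),(.41,.5)):
    q=Q[(Q[:,0]>a)&(Q[:,0]<b)];print(len(q),q.min(0).round(3),q.max(0).round(3))
cv2.imwrite('pics/s24c.png',cv2.resize(s['pixels'][70:290,140:360],None,fx=2.7,fy=2.7,interpolation=cv2.INTER_CUBIC))
```

```text
[ 0.66948756 -0.17806603  0.14952331]
head [ 0.608 -0.318  0.008] [ 0.689 -0.298  0.03 ] [ 0.655 -0.309  0.021]
bar [ 0.633 -0.278  0.008] [ 0.652 -0.107  0.028] [ 0.645 -0.19   0.023]
48 [ 0.39  -0.375  0.009] [ 0.41  -0.336  0.023]
92 [ 0.41  -0.353  0.01 ] [ 0.451 -0.312  0.029]
```

View pics/s24c.png

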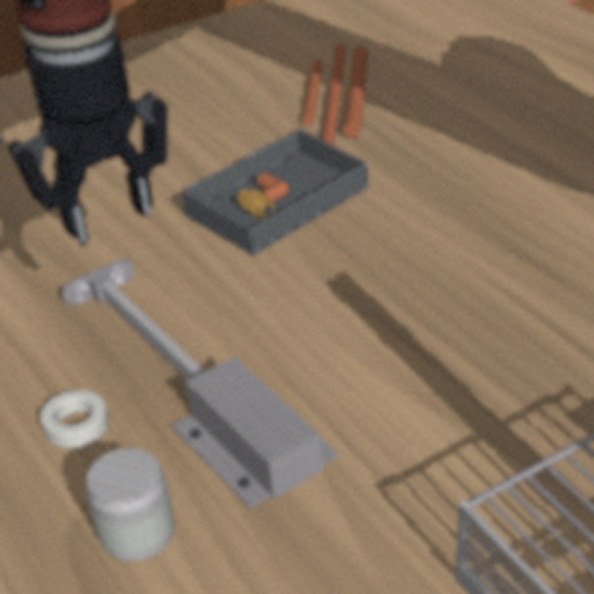

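The last picture shows both fittings in the tray, at about (255,200) and (272,187). The rake's handle is fully in the holster, its head is flat at about (98,283), and the bystanders have not moved. I'm handing the job in.

```bash
python3 -c "
from workcell import close_job
print(close_job())"
```

```text
the job is handed in; nothing more can be done
None
```

The job is handed in. The two fittings I found under the stand, the coupler and the elbow, are in the grey tray, and the rake is back in its holster handle first with its head flat on the bench. The tape, paste tin and gauge look undisturbed. `close_job()` returned no verdict, so this rests on my last picture and depth readings.

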